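# Show the weighed tooth specimen to the inspection camera

## Robot

A 7-joint arm with a two-finger parallel gripper is mounted at the origin on the work surface. World frame = base frame: x ahead of the robot, y to its left, z up, the work surface at z = 0. Lengths are in m, angles in rad, forces in N, time in s.
With the tool pointing down it reaches from about 0.4 to 0.85 m from the base axis. Payload 10.4 kg.
Tool frame: the origin (TCP) lies at the very end of the fingers, on their centre line; the grasp point (between the pads) lies 19 mm behind it; z points along the fingers, y is the line along which they close (so a half turn about z gives the same grasp; the last joint's range is limited). The gripper opens to 87 mm and grips with 3 to 60 N. Pads are 19 mm wide; open, the fingers measure 117 mm over their backs; the gripper's body (75 mm by 190 mm) begins 51 mm behind the grasp point.
Start: joints at [-1.283, 0.332, -0.065, 1.46, 0.022, 1.35, -0.088], TCP at [0.191, 0.595, 0.223] pointing down, gripper open.
Joint ranges: [-2.6, 2.6], [-0.5, 2.12], [-1.47, 1.34], [0.16, 2.42], [-1.27, 4.41], [0.06, 2.06], [-2.6, 2.6]. Speed limits (rad/s): [2.22, 2.22, 2.79, 2.79, 3.14, 3.14, 3.14].

## Interface

Orientations are given as a unit quaternion [x, y, z, w].
In Python, from bench import r gives the robot as it stands.
- The arm moves only by the shell command python3 -m crank 'ROWS' [FORCE]. ROWS is JSON, a list that holds one entry, the list of rows, each a list of 5 numbers: the shift along the tool's x, y, z in mm, then the turn about the tool's z in degrees, then the opening, from -1 (shut) to 1 (fully open). A call has 1 to 20 rows; each row is the pose to reach, as a shift and turn from the pose commanded when the call began, along the tool's axes at that moment; what a row does not reach only later rows make up. A row lasts 1/10 s, in which the tool goes at most 50 mm and 8.59 degrees, less where a joint would pass 70% of its speed; a pose out of reach is approached as far as the arm can. A call with a gripper value outside its range is refused whole. The fingers move at their own pace and stop on an object; FORCE is the grip in N (left out, the last holds). Time passes only in rows, so rows that repeat a pose let the fingers close. It gives the time, the measured TCP pose, the force, the opening and the grip force at its end, in the units of the state.
- r.read_state(): the state, without advancing time (a new reading comes with each control period).
- r.camera(name): name is "scene" or "top" or "wrist"; returns a dict with "image" (400x640x3 uint8, red, green, blue), "vfov" (degrees; the focal length in pixels is half the picture's height over the tangent of half this angle, whatever the lens; pixels are square), "cx", "cy" (the principal point, pixels), "eye" and "attitude" of the camera in the world. Camera axes: x right, y down, z forward; pixel columns grow to the right and rows downward; lengths in m; the calibration is good to about 2 mm. A picture is of the moment at which its call begins. There is no depth.
- r.close_job(): hands the job in; it is judged then, once.
The state is a dict: "time": time; "joint_positions": joint angles; "joint_vel": joint speeds; "joint_torque": joint torques, N m; "ee_pos": TCP position; "eef_rot": TCP orientation; "ft_force": force on the tool from outside, world axes, zero at the start; "torque": the same for the moment, N m; "width": finger opening in m; "grip_force": force on a finger pad.
Only numpy, scipy, OpenCV 4.12 (cv2) and the standard library are available. Lean on these libraries where they do the work, as an engineer would, in place of code of your own. Each camera call takes 0.05 s, during which the arm holds its last target. There are 200 camera calls.

## Task

The tooth cast in the pink block has been weighed and is wanted on camera: lift the clear draught cover off the balance by its knob and set it down, without dropping it, upright and wholly on the white bench pad. Then take the specimen off the pan by its pink block, never touching the tooth, and hold it up before the inspection camera with the tooth's tip 90 mm in front of the lens on its line of sight, the tooth pointing straight into the lens (the camera looks down at a slant, so tip the block to match) and the block's black-lined top up and square to the camera. Finish while still holding it there, motionless; leave the camera and everything else on the bench as it is.

Things in the scene. Friction and masses are not known exactly. Their poses are not given: they have to be found in the camera images.
- cover_knob (a point): middle of the grip of the black round knob on the clear draught cover, on its axis, 86 above the cover's lower rim, 24 above its roof, 12 below the knob's top. Knob: neck 20 diameter and 12 high, then a head 25 diameter up to 36 above the roof. z points up the axis
- pan (a point): centre of the top of the balance's round steel pan, 96 diameter, 70 above the bench. The balance is a fixed cream box 190 wide, flat top 60 above the bench from 95 behind the pan centre (+x of this frame) to 85 before it, then sloping down to a front edge 152 before the pan centre (-x, robot side)
- specimen_center (a point): centre of the specimen's pink acrylic block (loose, about 34 g): 32 long along its x, 26 wide along y, 30 high along z, a thin black line along its top (+z) face. It lies on the pan under the cover, underside 15 below this point. An ivory tooth crown about 13 across stands 12 out of the middle of the +x end
- tooth_tip (a point): tip of the tooth crown of the specimen: 28 along +x from the block's centre, at the same height and on its mid-line; same axes as the block
- cover_rim (a point): centre of the lower rim of the clear plastic draught cover, loose, about 0.17 kg: an upside-down cup standing on the balance's flat top over the pan, 124 outside diameter, 62 high, walls and roof 4, a knob on the roof's centre; z points up
- pad: white bench pad lying fixed on the black bench, 240 along its x, 210 along its y, 2 thick; origin at the centre of its underside. It lies on one side of the balance, the camera on the other; which is which varies
- cam_lens (a point): centre of the front glass of the inspection camera. x of this frame points from the lens back into the camera (opposite to the view), y is level, z is square to both and upward. The camera looks roughly towards the robot's side of the bench, down at a slant of 8 to 32 degrees, held by a stiff friction hinge
- camera: the camera's fixed stand: white camera cylinder 34 diameter, 85 long, with a black ring-light collar 46 diameter at the lens end, held about 265 above the bench by a side arm from a steel column 16 diameter, 314 tall, 95 behind the cylinder's middle, on a dark base plate 130 x 120. Origin on the bench roughly under the focus point, x towards the column
- cam_focus (a point): the camera's focus point in empty air: 90 in front of the lens on its line of sight; same axes as cam_lens. The tooth tip belongs here, with the block's x, y and z axes along this frame's x, y and z
- jar_a_mid (a point): one of three plain white closed plastic jars, 54 diameter, 105 tall, loose; a bystander; the point is at mid-height on its axis
- jar_b_mid (a point): one of three plain white closed plastic jars, 54 diameter, 105 tall, loose; a bystander; the point is at mid-height on its axis
- jar_c_mid (a point): one of three plain white closed plastic jars, 54 diameter, 105 tall, loose; a bystander; the point is at mid-height on its axis; this one stands beyond the pad's far edge
- beaker_a_mid (a point): one of two empty clear glass beakers, 68 diameter, 90 tall, loose; a bystander; the point is at mid-height on its axis; this one stands behind the balance
- beaker_b_mid (a point): one of two empty clear glass beakers, 68 diameter, 90 tall, loose; a bystander; the point is at mid-height on its axis
- dish_mid (a point): open glass dish 90 diameter, 16 tall with small red discs in it, loose; a bystander; the point is at mid-height on its axis
- forceps_mid (a point): steel forceps 145 long, 6 high lying on the bench, loose; a bystander; the point is at the middle
There are look-alikes about, which are no part of the job. There is more than one size of the part that bears cover_knob; the job needs the middle-sized.

How it is judged:
By the outcome, as a careful person would: the job done as asked, in the order asked, and still so for the second after the job is handed in, while the arm keeps its last pose, push and grip.
It also fails if it takes over 58 s, if anything falls off the work surface, if the arm or the gripper's body presses on something with over 40 N, if the wrist force passes 120 N, or if a joint passes its speed limit or range.

## Working session

There is one attempt and no reset: what is moved stays moved. The work goes in short steps, Python scripts to look and compute and a shell command to move; the robot and the scene stay as the last step left them, time stands still between calls to the robot, and variables do not carry over. Pictures are saved under pics/ and viewed, at most 10 in all, crops included, and the job is handed in when it is done.

```bash
mkdir -p pics; ls; python3 - <<'E'
from bench import r
import cv2
for n in ["scene","top","wrist"]:
    c=r.camera(n); cv2.imwrite(f"pics/{n}0.png",c["image"][:,:,::-1]); print(n,{k:v for k,v in c.items() if k!="image"})
print(r.read_state())
E
```

```text
pics
scene {'vfov': 52.02603436069975, 'cx': 324.74517243598956, 'cy': 209.73178331966383, 'eye': array([ 1.10403867, -0.60918814,  1.23065125]), 'attitude': array([ 0.88415733,  0.33451735, -0.10687101, -0.3081275 ])}
top {'vfov': 43.23916806242881, 'cx': 321.0882691463317, 'cy': 195.7116274689244, 'eye': array([ 0.25065087, -0.00557076,  1.77612852]), 'attitude': array([-0.69781316,  0.71029838, -0.05945813,  0.07069458])}
wrist {'vfov': 69.54497090647588, 'cx': 316.621395827535, 'cy': 200.2937757236351, 'eye': array([0.12662721, 0.61635109, 0.3850116 ]), 'attitude': array([0.80124458, 0.58475101, 0.07366395, 0.10318429])}
{'time': 0.15, 'joint_positions': array([-1.28257498,  0.33272102, -0.0647136 ,  1.46070445,  0.02162336,
        1.34988178, -0.08850204]), 'joint_vel': array([-0.00240707, -0.00159653,  0.00179936, -0.00127016, -0.00082285,
        0.00019051,  0.00121327]), 'joint_torque': array([ 1.19144061e-03, -6.23626757e+01,  2.48990650e-02, -3.90153408e+01,
       -6.14304026e-02,  3.71849129e-02,  9.83668997e-05]), 'ee_pos': array([0.19106719, 0.59479752, 0.22196127]), 'eef_rot': array([ 1.54770038e-01,  9.87950392e-01, -5.06810878e-04, -4.91748464e-05]), 'ft_force': array([-0.08830972, -0.38533367, -0.27902251]), 'torque': array([ 0.02903737,  0.01152951, -0.00281235]), 'grip_force': 0.0, 'width': 0.08696152242778284}
```

View pics/scene0.png

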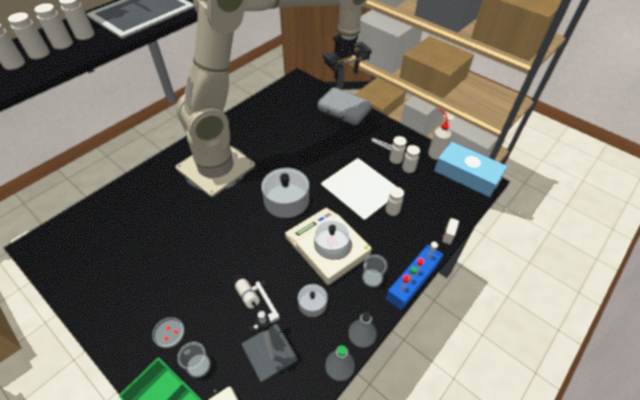

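View pics/top0.png

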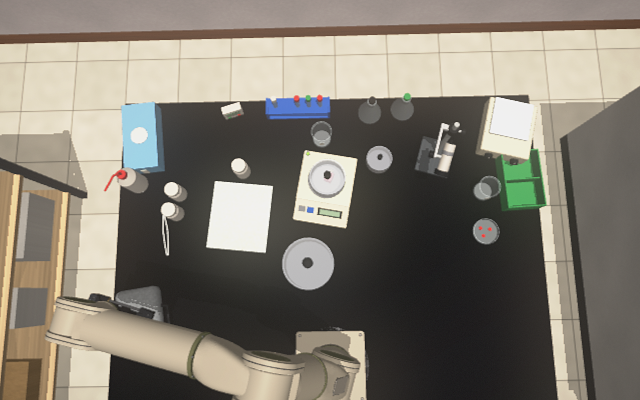

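The scene view shows three covers with black knobs: the large one at (285,190), one on the balance at (332,236) and a small one at (313,298). In the top view their knobs are at (307,263), (326,176) and (378,158). The middle-sized cover is the one on the balance. The pad is at top (240,216) on the +y side, and the camera stand at top (438,152) on the -y side.

```bash
cat > h.py <<'E'
import numpy as np, cv2
from scipy.spatial.transform import Rotation as R
from bench import r
def ray(c,px):
    f=200/np.tan(np.radians(c["vfov"])/2)
    d=R.from_quat(c["attitude"]).apply([(px[0]-c["cx"])/f,(px[1]-c["cy"])/f,1.])
    return np.array(c["eye"]),d/np.linalg.norm(d)
def plane(c,px,z):
    e,d=ray(c,px); return e+d*(z-e[2])/d[2]
def tri(obs):
    A=np.zeros((3,3));b=np.zeros(3);L=[ray(c,p) for c,p in obs]
    for e,d in L:
        P=np.eye(3)-np.outer(d,d);A+=P;b+=P@e
    x=np.linalg.solve(A,b)
    return x,max(np.linalg.norm(np.cross(x-e,d)) for e,d in L)
def proj(c,X):
    f=200/np.tan(np.radians(c["vfov"])/2)
    p=R.from_quat(c["attitude"]).inv().apply(np.array(X)-c["eye"])
    return np.array([c["cx"]+f*p[0]/p[2],c["cy"]+f*p[1]/p[2]])
def tool(X):
    "shift from the present TCP to world point X, tool axes, mm"
    s=r.read_state(); return np.round(R.from_quat(s["eef_rot"]).inv().apply(np.array(X)-s["ee_pos"])*1e3,1)
E
python3 - <<'E'
from h import *
t=r.camera("top");s=r.camera("scene")
for n,a,b in [("large",(307,263),(285,180)),("mid",(326.5,175.5),(332,230)),("small",(378.5,157.5),(313,294))]: print(n,tri([(t,a),(s,b)]))
g=cv2.cvtColor(t["image"],cv2.COLOR_RGB2HSV)
m=((g[:,:,2]>215)&(g[:,:,1]<25)).astype(np.uint8); m[:170]=0;m[260:]=0;m[:,:195]=0;m[:,285:]=0
k=max(cv2.findContours(m,0,1)[0],key=cv2.contourArea)
for p in cv2.boxPoints(cv2.minAreaRect(k)): print("pad",p,plane(t,p,.002))
for n,p,z in [("jarL1",(175,190),.105),("jarL2",(170,210),.105),("jarpad",(240,166),.105),("camcyl",(445,158),.265),("column",(457,128),.31),("beak",(321,130),.09),("fc",(306,151),.06),("fr",(357,158),.06)]: print(n,plane(t,p,z))
i=t["image"][:, :,::-1][100:290,200:480]; j=s["image"][:,:,::-1][160:350,200:480]
cv2.imwrite("pics/c1.png",cv2.resize(np.vstack([i[:95+30],j[50:170]]),None,fx=2.4,fy=2.4,interpolation=2))
E
```

```text
large (array([0.33955267, 0.07027148, 0.10897348]), np.float64(0.002415242629470478))
mid (array([6.26206165e-01, 3.71245772e-04, 1.35199946e-01]), np.float64(0.001816550727270435))
small (array([ 0.7059298 , -0.18235195,  0.05576024]), np.float64(0.002729031390094866))
pad [206.48778 246.60976] [0.4070568  0.42691132 0.002     ]
pad [213.95119 179.43901] [0.64897045 0.40605723 0.002     ]
pad [272.34143 185.9268 ] [0.62087439 0.19475767 0.002     ]
pad [264.87805 253.09755] [0.38069312 0.22060743 0.002     ]
jarL1 [0.59179281 0.51400282 0.105     ]
jarL2 [0.52337394 0.52838185 0.105     ]
jarpad [0.67107623 0.29391156 0.105     ]
camcyl [ 0.64321213 -0.36677378  0.265     ]
column [ 0.72403499 -0.39774221  0.31      ]
beak [0.79811398 0.01533671 0.09      ]
fc [0.73195915 0.06974078 0.06      ]
fr [ 0.70283492 -0.10878552  0.06      ]
```

View pics/c1.png

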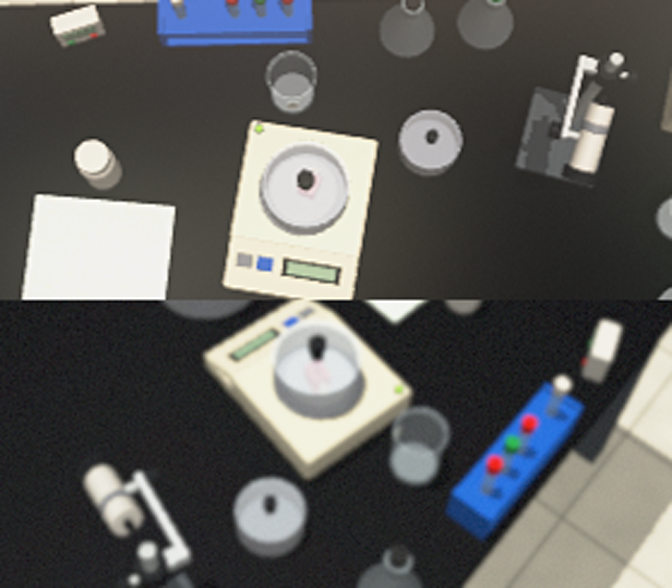

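The on-balance cover is the right one: the pink specimen shows through it at crop (305,185), and it is mid-sized of the three. I'll go above it and look with the wrist camera from two places.

```bash
python3 - <<'E'
from h import *
print(tool([.58,.02,.30]),tool([.191,.595,.30]))
E
```

```text
[-546.1 -428.5  -77.5] [  0.1   0.  -77.8]
```

```bash
python3 -m crank '[[[0,0,-45,0,1],[-30,-20,-78,0,1],[-70,-55,-78,0,1],[-110,-86,-78,0,1],[-150,-118,-78,0,1],[-190,-149,-78,0,1],[-230,-180,-78,0,1],[-270,-212,-78,0,1],[-310,-243,-78,0,1],[-350,-275,-78,0,1],[-390,-306,-78,0,1],[-430,-337,-78,0,1],[-470,-369,-78,0,1],[-510,-400,-78,0,1],[-546,-428,-78,0,1],[-546,-428,-78,0,1],[-546,-428,-78,0,1]]]' 20 && python3 - <<'E'
from h import *
c=r.camera("wrist"); cv2.imwrite("pics/w1.png",c["image"][:,:,::-1]); np.save("pics/w1.npy",c,allow_pickle=True); print(r.read_state()["ee_pos"],c["eye"])
E
```

```text
time: 1.95
ee_pos: [0.5804, 0.0188, 0.3001]
eef_rot: [0.157, 0.988, -0.0, -0.0]
ft_force: [-0.0, 1.1, -0.2]
width: 0.0874
grip_force: 0.0
[0.57993314 0.02081861 0.30020244] [0.51612813 0.0405468  0.46330902]
```

View pics/w1.png

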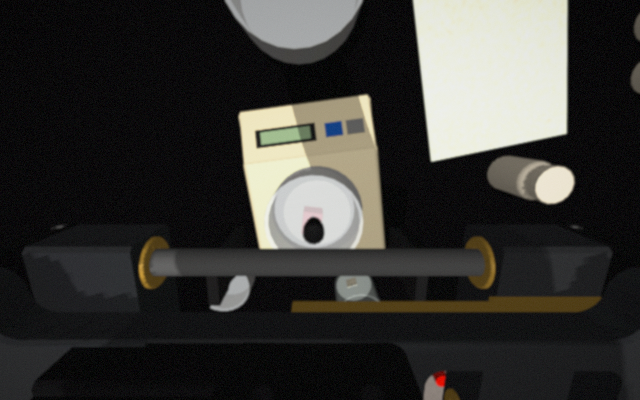

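The wrist view shows the knob at (313,231), the pink specimen seen through the cover at (313,213), the pad at the upper right and a jar at (553,183). I'll take a second view from another place.

```bash
python3 -m crank '[[[10,-48,0,0,1],[22,-96,0,0,1],[33,-140,0,0,1],[33,-158,0,0,1],[33,-158,0,0,1],[33,-158,0,0,1]]]' && python3 - <<'E'
from h import *
c=r.camera("wrist"); cv2.imwrite("pics/w2.png",c["image"][:,:,::-1]); np.save("pics/w2.npy",c,allow_pickle=True)
E
```

```text
time: 2.6
ee_pos: [0.5005, -0.1176, 0.3007]
eef_rot: [0.153, 0.988, 0.001, 0.0]
ft_force: [1.1, 0.6, -1.0]
width: 0.0868
grip_force: 0.0
```

View pics/w2.png

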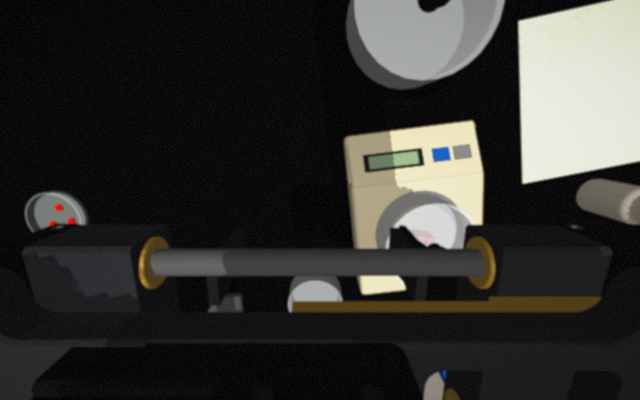

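The knob at (400,240) is cut by the gripper bar here. I'll move forward so it clears.

```bash
python3 -m crank '[[[-48,0,0,0,1],[-96,0,0,0,1],[-110,0,0,0,1],[-110,0,0,0,1],[-110,0,0,0,1]]]' && python3 - <<'E'
from h import *
c=r.camera("wrist"); cv2.imwrite("pics/w3.png",c["image"][:,:,::-1]); np.save("pics/w3.npy",c,allow_pickle=True)
E
```

```text
time: 3.15
ee_pos: [0.6051, -0.1519, 0.2999]
eef_rot: [0.154, 0.988, -0.0, -0.001]
ft_force: [-0.6, 0.4, 0.0]
width: 0.0873
grip_force: 0.0
```

View pics/w3.png

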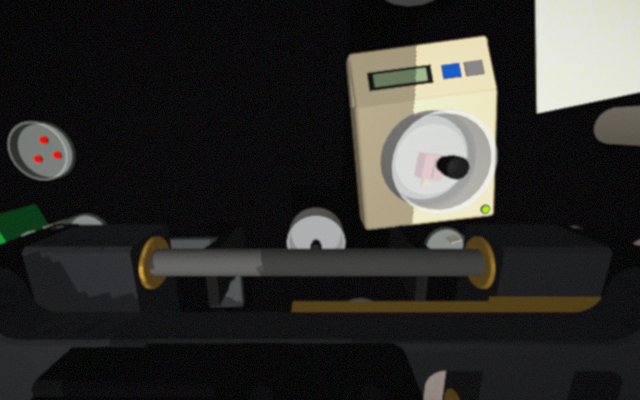

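The knob blob is at (453,167), its head end at (457,167). Pink and ivory show at (427,167), so the tooth is toward (424,183).

```bash
python3 - <<'E'
from h import *
w1=np.load("pics/w1.npy",allow_pickle=True).item();w3=np.load("pics/w3.npy",allow_pickle=True).item()
P=[]
for c,(x0,x1,y0,y1) in [(w1,(290,340,212,246)),(w3,(425,478,145,190))]:
    m=(c["image"].max(2)<45).astype(np.uint8); z=np.zeros_like(m); z[y0:y1,x0:x1]=m[y0:y1,x0:x1]
    k=max(cv2.findContours(z,0,1)[0],key=cv2.contourArea); M=cv2.moments(k); p=(M["m10"]/M["m00"],M["m01"]/M["m00"]); P.append(p); print(p,cv2.boundingRect(k),cv2.contourArea(k))
X,e=tri([(w1,P[0]),(w3,P[1])]); print("knob centroid",X,e)
# head-top centre estimate from extremes
print(tri([(w1,(313.5,230)),(w3,(457,167))]))
# block pink
for c,b in [(w1,(285,345,195,235)),(w3,(395,450,140,200))]:
    g=cv2.cvtColor(c["image"],cv2.COLOR_RGB2HSV); m=((g[:,:,1]>22)&((g[:,:,0]>160)|(g[:,:,0]<8))&(g[:,:,2]>100)).astype(np.uint8); z=np.zeros_like(m);z[b[2]:b[3],b[0]:b[1]]=m[b[2]:b[3],b[0]:b[1]]
    print(cv2.boundingRect(z))
E
```

```text
(313.3311758360302, 230.4989212513484) (305, 218, 18, 25) 309.0
(452.8886430678466, 166.29646017699116) (438, 157, 30, 21) 452.0
knob centroid [ 0.62789979 -0.00063936  0.14502713] 0.00018161513044461717
(array([0.62683754, 0.00063409, 0.15102692]), np.float64(0.001309623846059382))
(302, 211, 20, 23)
(417, 154, 26, 26)
```

The knob is at (0.628, -0.001, 0.145), which agrees with 60+86=146 mm. I'll approach from above.

```bash
python3 - <<'E'
from h import *
print(tool([.628,-.0008,.30]),tool([.628,-.0008,.127]))
E
```

```text
[ 24.  151.2   0.6] [ 23.9 151.1 173.6]
```

```bash
python3 -m crank '[[[8,48,0,0,1],[16,96,0,0,1],[24,140,0,0,1],[24,151,40,0,1],[24,151,80,0,1],[24,151,115,0,1],[24,151,145,0,1],[24,151,160,0,1],[24,151,168,0,1],[24,151,173,0,1],[24,151,173,0,1],[24,151,173,0,-1],[24,151,173,0,-1],[24,151,173,0,-1],[24,151,173,0,-1],[24,151,173,0,-1],[24,151,173,0,-1],[24,151,173,0,-1]]]' 25
```

```text
time: 5.0
ee_pos: [0.6284, -0.0022, 0.1275]
eef_rot: [0.155, 0.988, 0.0, -0.0]
ft_force: [0.2, 0.6, 0.2]
width: 0.0391
grip_force: 0.0
```

```bash
python3 -m crank '[[[0,0,0,0,-1],[0,0,0,0,-1],[0,0,0,0,-1],[0,0,0,0,-1],[0,0,0,0,-1],[0,0,-5,0,-1],[0,0,-20,0,-1],[0,0,-45,0,-1],[0,0,-75,0,-1],[0,0,-85,0,-1],[0,0,-85,0,-1]]]' 25; python3 - <<'E'
from h import *
print(tool([.508,.312,.212]),tool([.508,.312,.0695]))
E
```

```text
time: 6.1
ee_pos: [0.6293, -0.0024, 0.2145]
eef_rot: [0.155, 0.988, 0.001, 0.002]
ft_force: [-0.5, -0.3, -3.0]
width: 0.024
grip_force: 25.0
[211.7 262.2   2.3] [212.1 262.  144.8]
```

```bash
python3 -m crank '[[[12,15,0,0,-1],[35,43,0,0,-1],[60,74,0,0,-1],[85,105,0,0,-1],[110,136,0,0,-1],[135,167,0,0,-1],[160,198,0,0,-1],[185,229,0,0,-1],[203,251,0,0,-1],[212,262,0,0,-1],[212,262,25,0,-1],[212,262,55,0,-1],[212,262,85,0,-1],[212,262,110,0,-1],[212,262,127,0,-1],[212,262,135,0,-1],[212,262,139,0,-1],[212,262,141,0,-1],[212,262,141,0,-1]]]'
```

```text
time: 8.0
ee_pos: [0.5071, 0.3121, 0.0721]
eef_rot: [0.155, 0.988, 0.0, 0.0]
ft_force: [-1.0, 0.0, -2.0]
width: 0.0236
grip_force: 25.0
```

```bash
python3 -m crank '[[[0,0,1,0,-1],[0,0,2,0,-1],[0,0,3,0,-1],[0,0,3,0,-1]]]'; python3 - <<'E'
from h import *
a=r.camera("scene")["image"][110:290,230:470,::-1]
b=r.camera("top")["image"][100:280,180:420,::-1]
cv2.imwrite("pics/p1.png",cv2.resize(np.vstack([a,b]),None,fx=1.65,fy=1.65,interpolation=2))
E
```

```text
time: 8.4
ee_pos: [0.5069, 0.3121, 0.0694]
eef_rot: [0.155, 0.988, 0.0, 0.0]
ft_force: [-1.5, -1.7, 5.2]
width: 0.0239
grip_force: 25.0
```

View pics/p1.png

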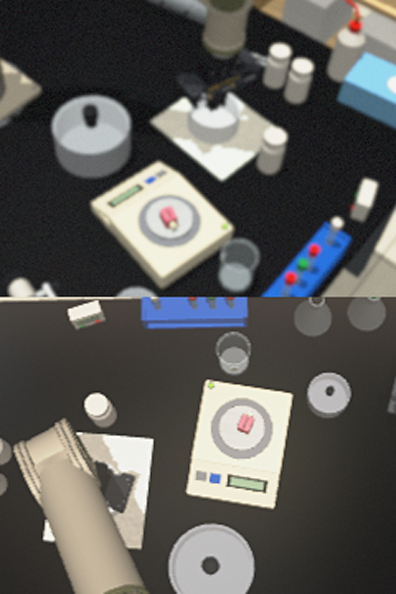

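The cover stands on the pad under the gripper with the jars untouched. The specimen is on the pan at crop (245,424), tooth toward the far side. I'll release and go back.

```bash
python3 -m crank '[[[0,0,0,0,-0.5],[0,0,0,0,0.2],[0,0,0,0,1],[0,0,0,0,1],[0,0,0,0,1],[0,0,0,0,1],[0,0,-15,0,1],[0,0,-45,0,1],[0,0,-90,0,1],[0,0,-135,0,1],[0,0,-160,0,1],[0,0,-160,0,1]]]'; python3 - <<'E'
from h import *
c=r.camera("wrist"); cv2.imwrite("pics/w4.png",c["image"][:,:,::-1]); np.save("pics/w4.npy",c,allow_pickle=True)
t=r.camera("top"); cv2.imwrite("pics/t4.png",t["image"][:,:,::-1])
print(tool([.62,.05,.23]))
E
```

```text
time: 9.7
ee_pos: [0.5085, 0.3128, 0.2341]
eef_rot: [0.155, 0.988, 0.003, 0.003]
ft_force: [0.3, -0.8, -0.0]
width: 0.0865
grip_force: 0.0
[-187.9 -214.9   -0.7]
```

```bash
python3 -m crank '[[[-32,-37,0,0,1],[-64,-74,0,0,1],[-96,-111,0,0,1],[-128,-148,0,0,1],[-160,-185,0,0,1],[-188,-215,0,0,1],[-188,-215,0,0,1],[-188,-215,0,0,1]]]'; python3 - <<'E'
from h import *
c=r.camera("wrist"); np.save("pics/w5.npy",c,allow_pickle=True)
E
python3 -m crank '[[[20,-45,0,0,1],[30,-95,0,0,1],[30,-115,0,0,1],[30,-115,0,0,1],[30,-115,0,0,1]]]'; python3 - <<'E'
from h import *
c=r.camera("wrist"); np.save("pics/w6.npy",c,allow_pickle=True)
a=np.load("pics/w4.npy",allow_pickle=True).item();b=np.load("pics/w5.npy",allow_pickle=True).item()
f=lambda i,s:cv2.resize(i["image"][:250,:,::-1],None,fx=s,fy=s)
def crop(i):
    p=proj(i,[.63,0,.085]).astype(int);print(p); x=min(max(p[0]-65,0),510);y=min(max(p[1]-48,0),200); print(x,y); return cv2.resize(i["image"][y:y+97,x:x+130,::-1],(390,291),interpolation=2)
cv2.imwrite("pics/s1.png",np.vstack([cv2.resize(a["image"][:240,:,::-1],(780,292)),np.hstack([crop(b),crop(c)])]))
E
```

```text
time: 10.6
ee_pos: [0.6195, 0.0485, 0.2273]
eef_rot: [0.156, 0.988, -0.001, -0.001]
ft_force: [-0.3, 2.0, -0.8]
width: 0.087
grip_force: 0.0
time: 11.15
ee_pos: [0.5561, -0.0486, 0.2284]
eef_rot: [0.154, 0.988, 0.001, -0.0]
ft_force: [0.5, -0.4, -0.1]
width: 0.0871
grip_force: 0.0
[277 212]
212 164
[376 237]
311 189
```

View pics/s1.png

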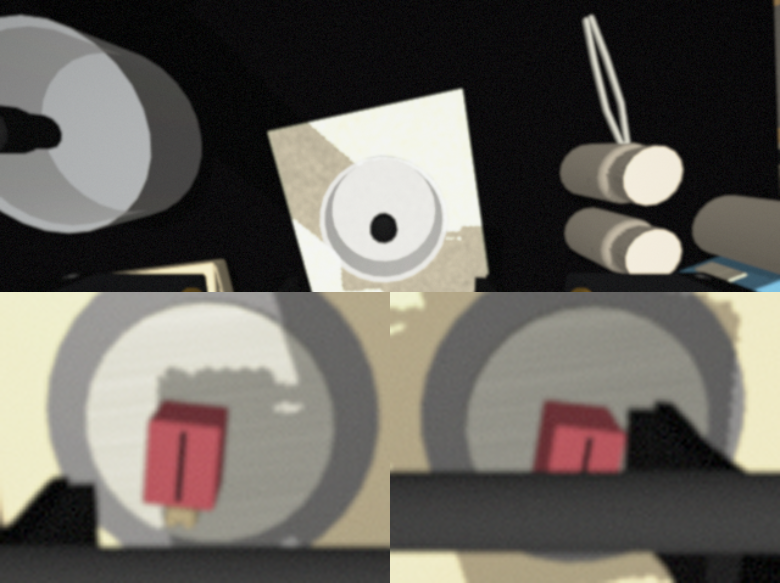

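The cover stands upright on the pad at (383,215). In w5 the block's top corners are at about (150,420), (222,425), (214,510) and (145,500), with the tooth below, on the far side. In w6 its near top corners are about (553,452) and (624,457).

```bash
python3 - <<'E'
from h import *
a=np.load("pics/w5.npy",allow_pickle=True).item();b=np.load("pics/w6.npy",allow_pickle=True).item()
A=[(212+x/3,164+(y-292)/3) for x,y in [(150,420),(222,425),(214,510),(145,500)]]
B=[(311+(x-390)/3,189+(y-292)/3) for x,y in [(553,452),(624,457)]]
for i in (0,1): print("tri",tri([(a,A[i]),(b,B[i])]))
Q=np.array([plane(a,p,.1) for p in A]);print(Q.round(4)); print("sides",[np.linalg.norm(Q[i]-Q[i-1]).round(4) for i in range(4)])
ax=(Q[2]+Q[3]-Q[0]-Q[1])/2; print("centre",Q.mean(0),"yaw x",np.degrees(np.arctan2(ax[1],ax[0])))
L=[plane(a,(212+x/3,164+(y-292)/3),.1) for x,y in [(184,433),(179,500)]];d=L[1]-L[0];print("line",L,np.degrees(np.arctan2(d[1],d[0])))
T=plane(a,(212+180/3,164+(522-292)/3),.085);print("tooth",T)
s=r.read_state();print("tool x yaw",np.degrees(np.arctan2(*R.from_quat(s["eef_rot"]).as_matrix()[[1,0],0])))
E
```

```text
tri (array([ 0.61828434, -0.01196354,  0.10480429]), np.float64(0.004713213032844448))
tri (array([0.62728678, 0.01139133, 0.10595362]), np.float64(0.004643039976880006))
[[ 6.154e-01 -1.010e-02  1.000e-01]
 [ 6.249e-01  1.320e-02  1.000e-01]
 [ 6.539e-01 -1.000e-04  1.000e-01]
 [ 6.428e-01 -2.230e-02  1.000e-01]]
sides [np.float64(0.0299), np.float64(0.0252), np.float64(0.032), np.float64(0.0249)]
centre [ 0.63425121 -0.00484099  0.1       ] yaw x -24.333232758466533
line [array([ 6.23535464e-01, -4.53970539e-04,  1.00000000e-01]), array([ 0.64649205, -0.01074438,  0.1       ])] -24.1445610754061
tooth [ 0.65964665 -0.01762444  0.085     ]
tool x yaw 162.37131203617162
```

```bash
python3 - <<'E'
from h import *
s=r.read_state();c=r.camera("wrist");Rt=R.from_quat(s["eef_rot"]).inv()
print("axis in tool",(Rt*R.from_quat(c["attitude"])).as_matrix().round(3),"eye",Rt.apply(c["eye"]-s["ee_pos"]).round(4))
for dz in (0,-.01,-.02,-.03): print(proj(c,s["ee_pos"]+R.from_quat(s["eef_rot"]).apply([0,0,dz])))
print(s["joint_positions"].round(2))
for p,z in [((592,128),.2)]: pass
E
```

```text
axis in tool [[ 0.    -0.968 -0.251]
 [ 1.     0.001 -0.001]
 [ 0.001 -0.251  0.968]] eye [ 0.0679  0.0007 -0.1632]
[315.77783576 240.97642562]
[315.70519615 247.73842061]
[315.62352285 255.3413582 ]
[315.53101895 263.95251314]
[-0.53  0.2   0.62  1.66 -0.12  1.32  1.37]
```

```bash
python3 - <<'E'
from h import *
print(tool([.68,-.14,.40]),tool([.68,-.29,.42]))
E
```

```text
[-145.4  -50.2 -171.9] [-190.8 -193.1 -192. ]
```

```bash
python3 -m crank '[[[-10,0,-48,0,1],[-40,-12,-86,0,1],[-75,-25,-118,0,1],[-110,-38,-145,0,1],[-145,-50,-172,0,1],[-145,-50,-172,0,1],[-145,-50,-172,0,1],[-145,-50,-172,0,1]]]'; python3 - <<'E'
from h import *
c=r.camera("wrist"); np.save("pics/w7.npy",c,allow_pickle=True)
E
python3 -m crank '[[[-15,-45,-7,0,1],[-30,-90,-13,0,1],[-45,-135,-20,0,1],[-45,-143,-20,0,1],[-45,-143,-20,0,1],[-45,-143,-20,0,1]]]'; python3 - <<'E'
from h import *
c=r.camera("wrist"); np.save("pics/w8.npy",c,allow_pickle=True)
a=np.load("pics/w7.npy",allow_pickle=True).item()
print(proj(a,[.64,-.37,.265]),proj(c,[.64,-.37,.265]))
cv2.imwrite("pics/k1.png",np.vstack([cv2.resize(i["image"][:250,:,::-1],(768,300),interpolation=2) for i in (a,c)]))
E
```

```text
time: 12.05
ee_pos: [0.6787, -0.1409, 0.3994]
eef_rot: [0.154, 0.988, 0.001, -0.001]
ft_force: [-1.3, -0.6, -0.1]
width: 0.0869
grip_force: 0.0
time: 12.7
ee_pos: [0.6783, -0.2903, 0.4209]
eef_rot: [0.154, 0.988, 0.001, 0.0]
ft_force: [-0.2, 0.8, -0.1]
width: 0.0867
grip_force: 0.0
[104.85844223 221.32146891] [237.96853852 176.63865794]
```

View pics/k1.png

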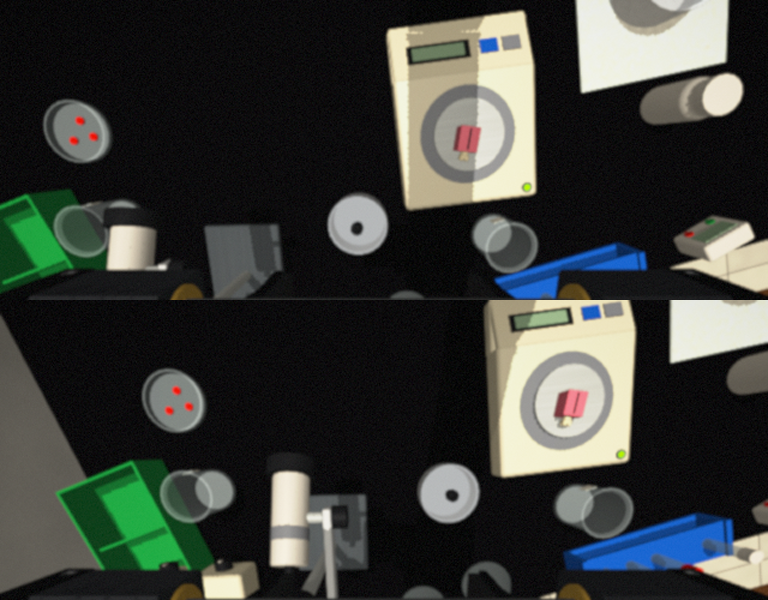

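Both views show the camera: the black collar (lens end, robot side) is at (291,463) in the lower one, with the white cylinder running to (289,570). The bar cuts the upper view, so I'll take two better-spread views for the axis.

```bash
python3 - <<'E'
from h import *
print(tool([.76,-.13,.39]),tool([.72,-.43,.43]))
E
```

```text
[-29.1 176.8  31.4] [ -81.9 -121.2   -9.1]
```

```bash
python3 -m crank '[[[-20,-40,-9,0,1],[-41,-80,-9,0,1],[-82,-121,-9,0,1],[-82,-121,-9,0,1],[-82,-121,-9,0,1]]]'; python3 - <<'E'
from h import *
c=r.camera("wrist"); np.save("pics/w9.npy",c,allow_pickle=True)
E
python3 -m crank '[[[9,48,5,0,1],[17,96,12,0,1],[25,144,18,0,1],[33,192,25,0,1],[41,240,33,0,1],[50,285,39,0,1],[53,298,41,0,1],[53,298,41,0,1],[53,298,41,0,1]]]'; python3 - <<'E'
from h import *
c=r.camera("wrist"); np.save("pics/w10.npy",c,allow_pickle=True)
a=np.load("pics/w9.npy",allow_pickle=True).item()
print(proj(a,[.64,-.37,.265]),proj(c,[.64,-.37,.265]))
cv2.imwrite("pics/k2.png",np.vstack([cv2.resize(i["image"][:250,:,::-1],(768,300),interpolation=2) for i in (a,c)]))
E
```

```text
time: 13.25
ee_pos: [0.6881, -0.4046, 0.4133]
eef_rot: [0.157, 0.987, -0.001, 0.014]
ft_force: [-0.9, -0.4, -0.3]
width: 0.0871
grip_force: 0.0
time: 14.2
ee_pos: [0.731, -0.1039, 0.3703]
eef_rot: [0.157, 0.988, -0.002, 0.012]
ft_force: [-0.4, -1.2, -0.2]
width: 0.0869
grip_force: 0.0
[333.16880447 132.69823618] [ 22.03681701 191.23965769]
```

View pics/k2.png

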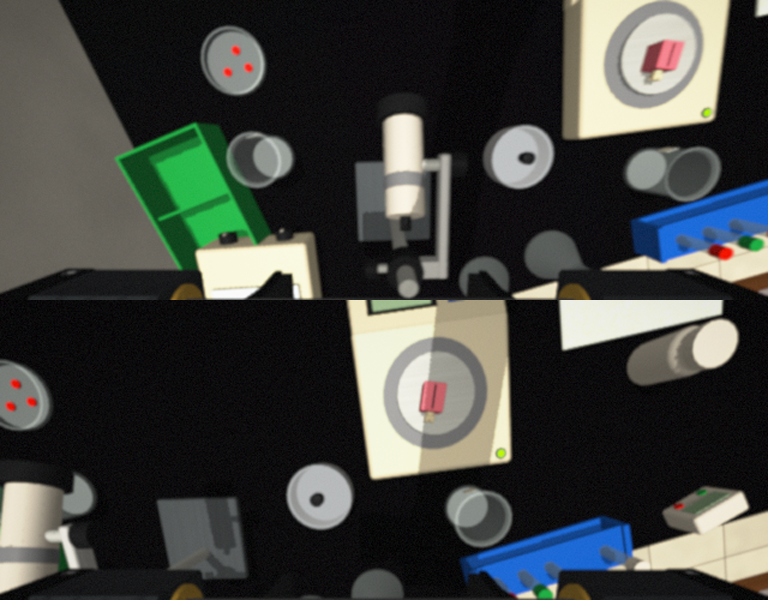

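The upper view shows the whole camera: collar (403,107), white cylinder (403,150), side arm and column top. The lower view shows it at the left edge, (30,525). I also see that the tool tilted slightly at the reach limit and kept that tilt, which may serve for tipping the block. Next I'll compute the camera's axis.

```bash
cat > cam.py <<'E'
from h import *
N=[];C=[]
for n,(x0,x1,y0,y1) in [("w7",(80,140,165,222)),("w8",(215,275,120,228)),("w9",(300,372,75,190)),("w10",(0,62,125,235))]:
    c=np.load(f"pics/{n}.npy",allow_pickle=True).item(); I=c["image"].astype(int)
    m=((I.min(2)>95)&(I.max(2)-I.min(2)<75)); z=np.zeros(m.shape,np.uint8); z[y0:y1,x0:x1]=m[y0:y1,x0:x1]
    _,lab,st,_=cv2.connectedComponentsWithStats(cv2.morphologyEx(z,cv2.MORPH_OPEN,np.ones((5,5),np.uint8))); k=1+np.argmax(st[1:,4]); print(n,st[k])
    P=[]
    for y in range(st[k,1],st[k,1]+st[k,3]):
        xs=np.where(lab[y]==k)[0]
        if len(xs): P.append((y,xs.min(),xs.max()))
    P=np.array(P,float); w=P[:,2]-P[:,1]; ok=abs(w-np.median(w))<3; P=P[ok]
    if n=="w10": P=P[P[:,1]>1]
    a,b=np.polyfit(P[:,0],(P[:,1]+P[:,2])/2,1); res=np.std((P[:,1]+P[:,2])/2-a*P[:,0]-b)
    y0,y1=P[0,0],P[-1,0]; e,d0=ray(c,(a*y0+b,y0)); _,d1=ray(c,(a*y1+b,y1)); nn=np.cross(d0,d1); nn/=np.linalg.norm(nn)
    print(" rows",y0,y1,"w",np.median(w),"slope",round(a,4),"res",round(res,2)); N.append(nn);C.append((c,e,a,b))
def axis(idx):
    A=np.array([N[i] for i in idx]); u,s,v=np.linalg.svd(A); d=v[2]; d*=np.sign(d[0]); 
    bb=np.array([N[i]@C[i][1] for i in idx]); p=np.linalg.lstsq(np.vstack([A,[1,0,0]]),np.append(bb,.62),rcond=None)[0]
    return d,p
for idx in [(0,1,2,3),(1,2,3),(2,3),(1,3),(0,2)]:
    d,p=axis(idx); print(idx,"slant",np.degrees(np.arcsin(d[2])).round(2),"azim",np.degrees(np.arctan2(d[1],d[0])).round(2),"pt",p.round(4))
E
python3 cam.py
```

```text
w7 [  89  188   37   34 1155]
 rows 191.0 221.0 w 34.0 slope -0.0897 res 0.15
w8 [ 225  143   50   80 2801]
 rows 172.0 220.0 w 48.0 slope -0.0148 res 0.13
w9 [ 300   95   72   95 3960]
 rows 129.0 181.0 w 50.0 slope 0.0159 res 0.32
w10 [   0  152   62   83 3499]
 rows 157.0 171.0 w 42.0 slope -0.0643 res 0.2
(0, 1, 2, 3) slant 20.58 azim -17.5 pt [ 0.6199 -0.3497  0.2704]
(1, 2, 3) slant 19.96 azim -17.43 pt [ 0.62   -0.3495  0.2687]
(2, 3) slant 19.95 azim -17.55 pt [ 0.62   -0.3515  0.2687]
(1, 3) slant 20.3 azim -17.16 pt [ 0.62   -0.3452  0.2741]
(0, 2) slant 21.44 azim -17.71 pt [ 0.62   -0.3517  0.271 ]
```

```bash
sed -i 's/("w8",(215,275,120,228)),("w9",(300,372,75,190)),("w10",(0,62,125,235))/("w8",(218,259,140,190)),("w9",(312,354,95,150)),("w10",(0,53,150,190))/; s/w-np.median(w))<3/w-np.median(w))<4/' cam.py; python3 cam.py; python3 - <<'E'
import numpy as np
for n,y,x0,x1 in [("w8",160,218,266),("w8",185,218,266),("w9",105,308,362),("w9",140,308,362),("w10",165,0,60),("w10",180,0,60)]:
    c=np.load(f"pics/{n}.npy",allow_pickle=True).item(); print(n,y,x0,c["image"][y,x0:x1,1].tolist())
E
```

```text
w7 [  89  188   37   34 1155]
 rows 191.0 221.0 w 34.0 slope -0.0897 res 0.15
w8 [ 226  143   33   47 1428]
 rows 146.0 189.0 w 29.0 slope 0.0042 res 0.47
w9 [ 312   95   42   55 1847]
 rows 99.0 135.0 w 31.0 slope 0.0132 res 0.24
w10 [   0  152   45   38 1544]
 rows 156.0 171.0 w 41.0 slope -0.0412 res 0.3
(0, 1, 2, 3) slant 20.0 azim -17.11 pt [ 0.62   -0.3603  0.2603]
(1, 2, 3) slant 18.78 azim -17.01 pt [ 0.62   -0.3603  0.2604]
(2, 3) slant 18.72 azim -17.5 pt [ 0.62   -0.361   0.2604]
(1, 3) slant 20.2 azim -15.86 pt [ 0.62   -0.3588  0.2623]
(0, 2) slant 21.46 azim -17.69 pt [ 0.62   -0.3609  0.2592]
w8 160 218 [13, 10, 5, 15, 7, 12, 11, 40, 100, 165, 199, 214, 222, 226, 230, 232, 233, 235, 236, 237, 238, 238, 236, 235, 233, 232, 229, 226, 221, 217, 211, 205, 198, 189, 181, 165, 151, 136, 120, 92, 51, 19, 14, 11, 16, 13, 13, 7]
w8 185 218 [12, 10, 13, 9, 10, 9, 24, 85, 148, 193, 214, 223, 227, 230, 231, 234, 237, 237, 239, 238, 238, 235, 231, 232, 232, 230, 226, 223, 219, 213, 204, 197, 189, 180, 169, 154, 139, 131, 136, 150, 156, 159, 158, 157, 158, 155, 154, 151]
w9 105 308 
[... 426 characters left out ...]
5, 236, 235, 231, 227, 224, 218, 208, 196, 182, 172, 167, 161, 151, 145, 146, 146, 144, 145, 143, 143]
w10 165 0 [72, 84, 129, 183, 214, 223, 226, 226, 228, 227, 229, 228, 229, 227, 226, 226, 225, 224, 223, 223, 220, 217, 214, 209, 206, 203, 198, 195, 189, 189, 182, 177, 172, 167, 162, 154, 150, 145, 139, 132, 128, 123, 117, 112, 106, 103, 97, 94, 90, 89, 89, 92, 110, 129, 139, 143, 141, 142, 142, 143]
w10 180 0 [132, 170, 208, 222, 225, 227, 229, 228, 229, 229, 227, 228, 227, 225, 225, 226, 224, 223, 221, 218, 215, 211, 208, 206, 199, 196, 192, 186, 182, 179, 174, 166, 161, 155, 150, 143, 138, 130, 126, 123, 116, 109, 107, 103, 99, 97, 91, 90, 86, 88, 87, 81, 79, 73, 73, 72, 68, 62, 60, 56]
```

```bash
cat > cam2.py <<'E'
from h import *
def edge(v,t,x0): # subpixel crossing rising
    i=np.argmax(v>=t); return x0+i-(v[i]-t)/(v[i]-v[i-1]) if i else np.nan
V={}
for n,xl,xm,xr,rows in [("w7",80,108,140,range(192,222)),("w8",216,240,266,range(147,176)),("w9",310,335,362,range(97,122))]:
    c=np.load(f"pics/{n}.npy",allow_pickle=True).item(); g=cv2.GaussianBlur(c["image"][:,:,1],(1,5),0).astype(float); P=[]
    for y in rows:
        l=edge(g[y,xl:xm],110,xl); rr=g[y,xm:xr][::-1]; q=xm+xr-1-edge(rr,60,0)-xm; P.append((y,l,q))
    P=np.array(P); ok=abs(P[:,2]-P[:,1]-np.median(P[:,2]-P[:,1]))<2; P=P[ok]
    mid=(P[:,1]+P[:,2])/2; a,b=np.polyfit(P[:,0],mid,1)
    print(n,len(P),"w",(P[0,2]-P[0,1]).round(1),(P[-1,2]-P[-1,1]).round(1),"slope",a.round(4),"res",np.std(mid-a*P[:,0]-b).round(2))
    y0,y1=P[0,0],P[-1,0]; e,d0=ray(c,(a*y0+b,y0)); _,d1=ray(c,(a*y1+b,y1)); nn=np.cross(d0,d1); V[n]=(nn/np.linalg.norm(nn),e,c,a,b)
def axis(ns):
    A=np.array([V[i][0] for i in ns]); d=np.linalg.svd(A)[2][2]; d*=np.sign(d[0])
    p=np.linalg.lstsq(np.vstack([A,[1,0,0]]),np.append([V[i][0]@V[i][1] for i in ns],.62),rcond=None)[0]; return d,p
for ns in [("w7","w8","w9"),("w7","w9"),("w7","w8")]:
    d,p=axis(ns); print(ns,"slant",np.degrees(np.arcsin(d[2])).round(2),"azim",np.degrees(np.arctan2(d[1],d[0])).round(2),"pt",p.round(4))
d,p=axis(("w7","w8","w9"))
# white front edge of cylinder (collar's back) and collar front, along the axis
for n in V:
    nn,e,c,a,b=V[n]; y=np.arange(60,215); col=np.array([c["image"][k,int(round(a*k+b)),1] for k in y]); k=y[np.argmax(col>110)]; 
    e,dd=ray(c,(a*k+b,k)); s=np.linalg.lstsq(np.array([d,-dd]).T,e-p,rcond=None)[0]; print(n,"collar/white row",k,"axis pt",(p+d*s[0]).round(4),"s",s[0].round(4))
    print("  ",c["image"][k-26:k+3,int(round(a*k+b)),1].tolist())
E
python3 cam2.py
```

```text
Traceback (most recent call last):
  File "cam2.py", line 10, in <module>
    mid=(P[:,1]+P[:,2])/2; a,b=np.polyfit(P[:,0],mid,1)
                               ~~~~~~~~~~^^^^^^^^^^^^^^
TypeError: expected non-empty vector for x
```

```bash
sed -i 's/"w7",80,/"w7",85,/; s/np.median(P\[:,2\]-P\[:,1\])/np.nanmedian(P[:,2]-P[:,1])/' cam2.py; python3 -c "
import numpy as np
c=np.load('pics/w7.npy',allow_pickle=True).item()['image'][:,:,1]
for y in (192,200,215): print(c[y,80:140].tolist())"; python3 cam2.py
```

```text
[53, 55, 54, 56, 53, 53, 63, 83, 97, 87, 76, 119, 174, 213, 224, 227, 229, 229, 231, 233, 232, 232, 231, 231, 229, 228, 228, 228, 225, 222, 220, 212, 206, 203, 198, 190, 187, 178, 171, 162, 156, 145, 139, 127, 121, 111, 105, 97, 86, 65, 40, 19, 11, 13, 4, 13, 4, 16, 8, 0]
[83, 82, 79, 74, 66, 58, 64, 81, 102, 99, 113, 160, 204, 224, 227, 230, 230, 231, 232, 232, 233, 231, 231, 230, 231, 229, 226, 225, 222, 218, 214, 208, 205, 195, 190, 186, 179, 172, 163, 154, 146, 139, 129, 121, 114, 108, 99, 95, 84, 60, 30, 14, 11, 15, 12, 11, 8, 10, 13, 15]
[61, 61, 61, 62, 64, 65, 61, 63, 73, 123, 183, 218, 226, 229, 230, 230, 232, 233, 233, 231, 231, 230, 230, 229, 227, 227, 223, 220, 216, 209, 205, 200, 194, 186, 182, 174, 166, 157, 148, 142, 133, 125, 116, 110, 100, 96, 91, 82, 59, 27, 12, 13, 13, 13, 15, 14, 10, 14, 25, 27]
w7 21 w 38.2 39.2 slope -0.0738 res 0.05
w8 16 w 30.4 32.3 slope -0.0019 res 0.07
w9 22 w 31.3 33.4 slope 0.0169 res 0.1
('w7', 'w8', 'w9') slant 20.6 azim -16.96 pt [ 0.62   -0.36    0.2566]
('w7', 'w9') slant 20.64 azim -17.42 pt [ 0.62   -0.3603  0.2567]
('w7', 'w8') slant 23.24 azim -15.36 pt [ 0.62   -0.359   0.2583]
w7 collar/white row 188 axis pt [ 0.6084 -0.3564  0.252 ] s -0.013
   [15, 11, 13, 9, 17, 39, 51, 78, 107, 125, 117, 76, 40, 27, 27, 33, 27, 29, 31, 29, 31, 29, 23, 26, 32, 77, 144, 200, 219]
w8 collar/white row 143 axis pt [ 0.6065 -0.3559  0.2513] s -0.0151
   [6, 6, 14, 15, 4, 12, 15, 7, 14, 14, 24, 30, 34, 35, 32, 34, 32, 32, 33, 36, 31, 30, 31, 30, 47, 101, 173, 226, 234]
w9 collar/white row 95 axis pt [ 0.6046 -0.3553  0.2506] s -0.0171
   [11, 13, 12, 12, 11, 7, 9, 17, 27, 30, 35, 32, 30, 35, 38, 34, 36, 33, 35, 34, 34, 32, 29, 31, 49, 109, 180, 231, 242]
```

```bash
cat >> cam2.py <<'E'
print("----")
from scipy.optimize import brentq
for ns in [("w7","w8","w9"),("w7","w9")]:
  d,p=axis(ns)
  for n,rf,rb in [("w7",173.7,187.5),("w8",126.6,143.2),("w9",76.3,95.1)]:
    c=V[n][2]
    def row(s):
        q=p+d*s; u=c["eye"]-q; u-=d*(u@d); return proj(c,q+.023*u/np.linalg.norm(u))[1]
    S=[brentq(lambda s:row(s)-t,-.2,.1) for t in (rf,rb)]; print(n,"lens",(p+d*S[0]).round(4),"collar back",(p+d*S[1]).round(4),"len",round(S[1]-S[0],4),"focus",(p+d*(S[0]-.09)).round(4))
E
python3 cam2.py | sed -n '/----/,$p'
```

```text
----
w7 lens [ 0.5975 -0.3531  0.2478] collar back [ 0.6105 -0.3571  0.2529] len 0.0145 focus [ 0.5169 -0.3286  0.2161]
w8 lens [ 0.5967 -0.3529  0.2475] collar back [ 0.6129 -0.3578  0.2538] len 0.0181 focus [ 0.5161 -0.3283  0.2158]
w9 lens [ 0.597  -0.353   0.2476] collar back [ 0.6141 -0.3582  0.2543] len 0.0191 focus [ 0.5164 -0.3284  0.2159]
w7 lens [ 0.5974 -0.3532  0.2478] collar back [ 0.6104 -0.3573  0.2529] len 0.0145 focus [ 0.5171 -0.328   0.216 ]
w8 lens [ 0.5967 -0.3529  0.2475] collar back [ 0.6128 -0.358   0.2539] len 0.0181 focus [ 0.5163 -0.3277  0.2157]
w9 lens [ 0.597  -0.3531  0.2476] collar back [ 0.614  -0.3584  0.2543] len 0.0191 focus [ 0.5167 -0.3279  0.2159]
```

The lens is at (0.597, -0.353, 0.248), slant 20.6°, azimuth -17°, and the focus point at (0.5165, -0.328, 0.216). That puts the cylinder's middle about 263 mm up, which agrees with the stated 265. Next is the specimen.

```bash
python3 - <<'E'
from h import *
c=[.634,-.005]
print(tool(c+[.20]),tool(c+[.12]),tool(c+[.0728]))
M=R.from_quat(r.read_state()["eef_rot"]).as_matrix();print(M.round(3),"turn",24.2+np.degrees(np.arctan2(-M[1,0],-M[0,0])))
E
```

```text
[127.7  65.7 167.4] [129.7  65.7 247.4] [130.9  65.7 294.6]
[[-0.95   0.312  0.024]
 [ 0.312  0.95  -0.008]
 [-0.025  0.    -1.   ]] turn 6.006682284517211
```

```bash
python3 -m crank '[[[40,20,30,6,1],[75,38,70,6,1],[110,56,110,6,1],[127,66,150,6,1],[128,66,190,6,1],[130,66,230,6,1],[130,66,260,6,1],[131,66,280,6,1],[131,66,290,6,1],[131,66,294.5,6,1],[131,66,294.5,6,1]]]' 20; python3 - <<'E'
from h import *
c=r.camera("wrist"); np.save("pics/w11.npy",c,allow_pickle=True)
cv2.imwrite("pics/g1.png",cv2.resize(c["image"][160:290,200:430,::-1],None,fx=3,fy=3,interpolation=2))
print(tool([.634,-.005,.0728]),r.read_state()["ee_pos"])
E
```

```text
time: 15.35
ee_pos: [0.635, -0.0064, 0.0732]
eef_rot: [0.211, 0.977, -0.001, 0.013]
ft_force: [0.4, -0.2, -0.4]
width: 0.0869
grip_force: 0.0
[1.8 0.7 0.8] [ 0.63532021 -0.00635862  0.07367496]
```

View pics/g1.png

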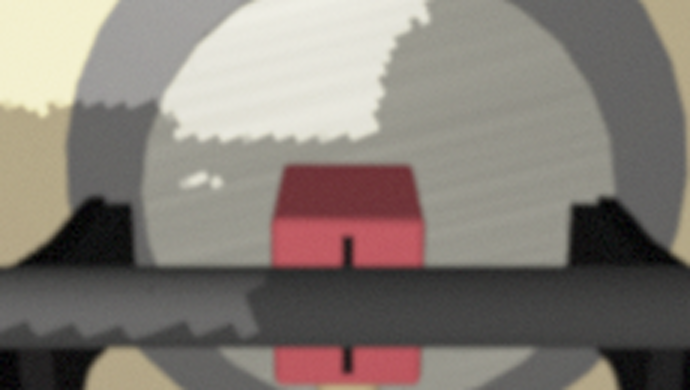

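The block sits centred and square between the fingers. Its near top edge is at row 217 and far edge at 384, with the tooth base at (345,388). Close and lift.

```bash
python3 -m crank '[[[0,0,0,0,-0.2],[0,0,0,0,-1],[0,0,0,0,-1],[0,0,0,0,-1],[0,0,0,0,-1],[0,0,0,0,-1],[0,0,0,0,-1],[0,0,0,0,-1],[0,0,0,0,-1],[0,0,0,0,-1],[0,0,0,0,-1]]]' 20; python3 - <<'E'
from h import *
c=r.camera("wrist");np.save("pics/w12.npy",c,allow_pickle=True);s=r.read_state()
a=np.load("pics/w11.npy",allow_pickle=True).item()
n=plane(a,(200+348/3,160+217/3),.1);f=plane(a,(200+348/3,160+384/3),.1);print(n,f,np.linalg.norm(f-n))
g=c["image"][:,316]; print("rows w11/w12 pink:",[np.where((i["image"][:,310,0].astype(int)-i["image"][:,310,1])>40)[0][[0,-1]] for i in (a,c)])
ctr=(n+f)/2-[0,0,.015]; print("centre in tool mm",R.from_quat(s["eef_rot"]).inv().apply(ctr-s["ee_pos"])*1e3)
M=R.from_quat(s["eef_rot"]).as_matrix();print(M.round(4),"block yaw",np.degrees(np.arctan2(-M[1,0],-M[0,0])))
E
```

```text
time: 16.5
ee_pos: [0.6349, -0.0058, 0.0728]
eef_rot: [0.21, 0.978, -0.001, 0.013]
ft_force: [0.2, 0.5, -0.5]
width: 0.0257
grip_force: 20.0
[0.61981218 0.00069222 0.1       ] [ 0.64886029 -0.01243766  0.1       ] 0.031877672873232565
rows w11/w12 pink: [array([215, 288]), array([216, 288])]
centre in tool mm [  0.23416803  -0.1890852  -12.20497073]
[[-0.9111  0.4115  0.0251]
 [ 0.4114  0.9114 -0.0084]
 [-0.0264  0.0027 -0.9996]] block yaw -24.30463615693829
```

```bash
python3 -m crank '[[[0,0,-8,0,-1],[0,0,-30,0,-1],[-3,0,-70,0,-1],[-10,0,-115,0,-1],[-30,-20,-150,0,-1],[-55,-40,-180,-3,-1],[-80,-58,-212,-7,-1],[-105,-76,-245,-7,-1],[-132,-95,-280,-7,-1],[-158,-114,-312,-7,-1],[-185,-133,-346,-7,-1],[-185,-133,-346,-7,-1]]]' 25; python3 - <<'E'
from h import *
cv2.imwrite("pics/x.png",r.camera("wrist")["image"][160:290,200:430,::-1])
s=r.read_state();M=R.from_quat(s["eef_rot"]).as_matrix();print(s["joint_positions"].round(3),M.round(3))
c=r.camera("wrist")["image"]; print(np.where((c[:,310,0].astype(int)-c[:,310,1])>40)[0][[0,-1]])
E
```

```text
time: 17.75
ee_pos: [0.7396, -0.2035, 0.4252]
eef_rot: [0.152, 0.988, -0.004, 0.014]
ft_force: [0.1, -1.0, -1.0]
width: 0.0257
grip_force: 25.0
[-0.038  0.848  1.06   0.473 -0.806  1.978  1.68 ] [[-0.953  0.302  0.025]
 [ 0.302  0.953 -0.011]
 [-0.027 -0.003 -1.   ]]
[215 288]
```

The block is held. Now I'll push outward past the reach to see whether the tool tilts as needed.

```bash
cat > st.py <<'E'
from h import *
s=r.read_state();M=R.from_quat(s["eef_rot"]).as_matrix()
print("J",s["joint_positions"].round(3),"t",s["time"]); print("pos",s["ee_pos"].round(4),"tilt",np.degrees(np.arcsin(-M[2,0])).round(2),"azim -x",np.degrees(np.arctan2(-M[1,0],-M[0,0])).round(2),"roll",np.degrees(np.arcsin(M[2,1])).round(2))
E
python3 -m crank '[[[-40,0,0,0,-1],[-80,0,0,0,-1],[-110,0,0,0,-1],[-130,0,0,0,-1]]]'; python3 st.py
```

```text
time: 18.25
ee_pos: [0.7757, -0.2146, 0.4036]
eef_rot: [0.151, 0.988, 0.006, 0.014]
ft_force: [-0.0, 0.4, -0.6]
width: 0.0254
grip_force: 25.0
J [ 0.144  1.013  1.339  0.165 -1.265  2.057  1.585] t 18.25
pos [ 0.7757 -0.2146  0.4036] tilt 1.52 azim -x -17.42 roll 0.98
```

Over-reach doesn't tilt in a controlled way, so I'll back off. Instead I'll pivot the block in the grip by pressing its front underside on the balance's straight +y side edge, with the tooth pointing over the balance top. First I need to measure that edge.

```bash
python3 - <<'E'
from h import *
P=[]
for n,rows,xr in [("w10",range(35,125,6),(390,460)),("w7",range(50,155,8),(415,470))]:
    c=np.load(f"pics/{n}.npy",allow_pickle=True).item(); Q=[]
    for y in rows:
        v=c["image"][y,xr[0]:xr[1],1].astype(float); i=len(v)-1-np.argmax(v[::-1]>90); Q.append(plane(c,(xr[0]+i+.5,y),.06))
    Q=np.array(Q); a,b=np.polyfit(Q[:,0],Q[:,1],1); print(n,"y = %.4f x + %.4f"%(a,b),"res",np.std(Q[:,1]-a*Q[:,0]-b).round(4),"x",Q[:,0].min().round(3),Q[:,0].max().round(3),"dir",np.degrees(np.arctan(a)),"y(.63)",a*.63+b)
# pan centre from w10 dark ring
E
```

```text
w10 y = -0.1811 x + 0.2113 res 0.0005 x 0.6 0.717 dir -10.266023681751674 y(.63) 0.097174309518284
w7 y = -0.1843 x + 0.2137 res 0.0005 x 0.565 0.727 dir -10.440192845954222 y(.63) 0.09762309488416096
```

```bash
python3 - <<'E'
from h import *
for z in (.40,.20,.075): print(tool([.6422,.1079,z]))
E
```

```text
[223.9 267.8   2.3]
[229.2 264.3 202.2]
[232.5 262.2 327.2]
```

```bash
python3 -m crank '[[[20,24,2,0,-1],[45,52,2,0,-1],[70,80,2,8,-1],[95,108,12,16,-1],[120,136,40,24,-1],[145,164,68,32,-1],[170,192,96,40,-1],[195,220,124,48,-1],[215,245,152,56,-1],[229,264,180,64,-1],[229,264,202,72,-1],[229,264,202,80,-1],[229,264,202,83,-1],[230,264,240,83,-1],[231,263,270,83,-1],[232,262,300,83,-1],[232,262,300,83,-1]]]'; python3 st.py; python3 - <<'E'
from h import *
print(tool([.6422,.1079,.0648]))
E
```

```text
time: 19.95
ee_pos: [0.6384, 0.1095, 0.1008]
eef_rot: [0.767, 0.642, 0.014, 0.005]
ft_force: [0.0, -0.0, 0.0]
width: 0.026
grip_force: 25.0
J [-1.046  0.804  1.227  1.613 -0.8    1.273  0.139] t 19.95
pos [0.6384 0.1095 0.1008] tilt -0.81 azim -x -100.16 roll 1.46
[-1.4  3.1 36. ]
```

```bash
python3 -m crank '[[[-1,0,15,0,-1],[-1,0,28,0,-1],[-1,0,34,0,-1],[-1,0,34,0,-1],[-1,0,34,0,-1]]]' 6; python3 -m crank '[[[0,0,1,0,-1],[0,0,2,0,-1],[0,0,3,0,-1],[0,0,4,0,-1],[0,0,5,0,-1],[0,0,6,0,-1],[0,0,6,0,-1]]]' 6; python3 st.py;  python3 - <<'E'
from h import *
c=r.camera("wrist");np.save("pics/w13.npy",c,allow_pickle=True)
cv2.imwrite("pics/v13.png",cv2.resize(c["image"][160:310,200:430,::-1],None,fx=3,fy=3,interpolation=2))
for x in (305,310,320): print(np.where((c["image"][:,x,0].astype(int)-c["image"][:,x,1])>25)[0][[0,-1]])
E
```

```text
time: 20.45
ee_pos: [0.6429, 0.1071, 0.0706]
eef_rot: [0.768, 0.641, 0.016, 0.007]
ft_force: [0.1, -0.2, 0.3]
width: 0.026
grip_force: 6.0
time: 21.15
ee_pos: [0.6427, 0.1072, 0.064]
eef_rot: [0.768, 0.641, 0.015, 0.007]
ft_force: [0.3, 0.4, 0.8]
width: 0.0261
grip_force: 6.0
J [-1.021  0.841  1.186  1.635 -0.838  1.215  0.162] t 21.15
pos [0.6427 0.1072 0.064 ] tilt -0.82 azim -x -100.27 roll 1.76
[214 310]
[214 310]
[214 310]
```

```bash
python3 -m crank '[[[1,0,1,0,-1],[1,0,2,0,-1],[1,0,3,0,-1],[1,0,4,0,-1],[1,0,5,0,-1],[1,0,5,0,-1]]]' 6; python3 st.py;  python3 - <<'E'
from h import *
c=r.camera("wrist");np.save("pics/w14.npy",c,allow_pickle=True)
I=c["image"].astype(int); print([tuple(np.where((I[200:300,x,0]-I[200:300,x,1])>30)[0][[0,-1]]+200) for x in (305,310,322)])
print(I[205:250,310].tolist()[::2])
E
```

```text
time: 21.8
ee_pos: [0.6434, 0.1091, 0.0594]
eef_rot: [0.767, 0.641, 0.016, 0.007]
ft_force: [-0.2, 3.0, 4.6]
width: 0.026
grip_force: 6.0
J [-1.02   0.846  1.18   1.636 -0.844  1.208  0.163] t 21.8
pos [0.6434 0.1091 0.0594] tilt -0.89 azim -x -100.23 roll 1.79
[(np.int64(216), np.int64(287)), (np.int64(216), np.int64(287)), (np.int64(216), np.int64(287))]
[[14, 16, 15], [19, 17, 18], [13, 15, 11], [14, 17, 18], [13, 14, 13], [36, 20, 19], [115, 57, 59], [144, 72, 76], [140, 68, 72], [142, 69, 75], [151, 72, 81], [217, 105, 113], [239, 126, 136], [242, 128, 139], [242, 129, 139], [242, 130, 141], [242, 128, 139], [242, 128, 137], [241, 126, 135], [242, 128, 138], [242, 129, 139], [233, 121, 129], [118, 75, 76]]
```

```bash
cat > tilt.py <<'E'
from h import *
from scipy.optimize import fsolve
def rows(c,xs=range(296,302)):
    g=np.median([c["image"][:,x].astype(float) for x in xs],0); red=g[:,0]-g[:,1]; R0=g[:,0]
    pk=np.where(red>25)[0]; pk=pk[(pk>195)&(pk<305)]
    def cross(v,a,b,t):
        for i in range(a,b):
            if (v[i]-t)*(v[i+1]-t)<=0 and v[i]!=v[i+1]: return i+(t-v[i])/(v[i+1]-v[i])
    rb=cross(red,pk[0]-3,pk[0]+4,35); rt=cross(R0,pk[0]+5,246,190); ft=cross(red,pk[-1]+4-8,pk[-1]+3,55)
    return rb,rt,ft
f=200/np.tan(np.radians(69.54497)/2); cy=200.29; a=np.arctan2(.251,.968)
def est(rw):
    def res(q):
        x,z,t=q; o=[]   # x forward, z up from TCP, mm
        for (bx,bz),rr in zip([(-16,-15),(-16,15),(16,15)],rw):
            X=x+bx*np.cos(t)-bz*np.sin(t)+67.9; Z=163.2-(z+bx*np.sin(t)+bz*np.cos(t))
            o.append(cy+f*np.tan(np.arctan2(X,Z)-a)-rr)
        return o
    q=fsolve(res,[0,12,.1]); return q[0],q[1],np.degrees(q[2])
if __name__=="__main__":
    import sys
    for n in sys.argv[1:]:
        if n=="now": c=r.camera("wrist")
        else: c=np.load(f"pics/{n}.npy",allow_pickle=True).item()
        rw=rows(c); print(n,np.round(rw,2),"x,z,tilt rel tool",np.round(est(rw),2))
E
python3 tilt.py w11 w12 w14 now
```

```text
w11 [214.7  235.5  287.53] x,z,tilt rel tool [ 2.85  5.52 -3.89]
w12 [215.16 235.9  288.04] x,z,tilt rel tool [ 3.07  5.7  -3.73]Traceback (most recent call last):
  File "tilt.py", line 25, in <module>
    rw=rows(c); print(n,np.round(rw,2),"x,z,tilt rel tool",np.round(est(rw),2))
                        ~~~~~~~~^^^^^^
    return _wrapfunc(a, 'round', decimals=decimals, out=out)
    return _wrapit(obj, method, *args, **kwds)
    result = getattr(arr, method)(*args, **kwds)
TypeError: unsupported operand type(s) for *: 'NoneType' and 'float'
```

```bash
python3 - <<'E'
from h import *
for n in ("w12","w14"):
    c=np.load(f"pics/{n}.npy",allow_pickle=True).item(); g=np.median([c["image"][:,x].astype(float) for x in range(298,305)],0)
    print(n,"R",g[208:248,0].astype(int).tolist(),"\n R-G",(g[:,0]-g[:,1])[208:222].astype(int).tolist(),"\n far R",g[274:300,0].astype(int).tolist(),"\n far R-G",(g[:,0]-g[:,1])[274:300].astype(int).tolist())
    cx=c["image"][240].astype(int); print(np.where((cx[:,0]-cx[:,1])>40)[0][[0,-1]])
E
```

```text
w12 R [153, 153, 152, 150, 149, 148, 140, 125, 114, 110, 110, 111, 110, 111, 113, 112, 112, 112, 112, 112, 112, 111, 112, 114, 128, 152, 174, 186, 191, 192, 192, 192, 192, 191, 192, 192, 192, 191, 190, 176] 
 R-G [1, 2, 2, 0, 1, 3, 12, 32, 53, 59, 59, 58, 59, 60] 
 far R [76, 113, 158, 182, 188, 188, 189, 188, 188, 188, 189, 188, 188, 183, 171, 156, 152, 148, 138, 119, 102, 99, 98, 98, 99, 99] 
 far R-G [11, 44, 77, 94, 100, 100, 100, 99, 99, 100, 100, 100, 100, 90, 58, 17, 3, 1, 1, 2, 1, 1, 0, 1, 1, 2]
[291 342]
w14 R [14, 13, 15, 13, 12, 12, 15, 34, 72, 113, 137, 141, 142, 142, 142, 142, 144, 153, 182, 219, 233, 239, 242, 242, 242, 242, 242, 242, 241, 241, 241, 241, 241, 241, 241, 241, 241, 242, 241, 233] 
 R-G [-2, 0, -1, -2, -1, -2, 1, 15, 36, 58, 71, 73, 73, 73] 
 far R [103, 154, 215, 236, 240, 239, 239, 239, 239, 239, 238, 236, 232, 229, 230, 237, 251, 255, 255, 255, 255, 255, 255, 255, 255, 255] 
 far R-G [15, 57, 103, 115, 115, 116, 115, 117, 116, 116, 117, 112, 89, 49, 17, 10, 3, 1, 0, 0, 0, 1, 0, 0, 0, 0]
[291 342]
```

```bash
python3 - <<'E'
from tilt import *
for q in [(215,233,288.2),(216,226.35,286.85)]: print(np.round(est(q),2), np.round(est((q[0]+.5,q[1],q[2])),2),np.round(est((q[0],q[1]+.5,q[2])),2),np.round(est((q[0],q[1],q[2]+.5)),2))
E
```

```text
[ 1.42  8.95 -0.48] [1.85 8.31 0.03] [ 1.67  8.46 -1.05] [ 1.03 10.09 -0.33]
[-0.71 12.69  7.62] [-0.38 12.29  8.17] [-0.38 12.01  7.09] [-1.08 13.79  7.7 ]
```

```bash
sed -i 's/^def rows.*/def rows(c,xs=range(298,305)):/; s/    rb=cross.*/    D=np.median(R0[pk[0]+5:pk[0]+9]);B=np.median(R0[236:244]); rb=cross(red,pk[0]-4,pk[0]+4,32); rt=cross(R0,pk[0]+5,246,(D+B)\/2); ft=cross(red,277,300,54)/' tilt.py
python3 -m crank '[[[0,0,1,0,-1],[0,0,2,0,-1],[0,0,3,0,-1],[0,0,3,0,-1]]]' 6; python3 st.py; python3 tilt.py w12 w14 now
```

```text
time: 22.25
ee_pos: [0.6435, 0.1091, 0.0563]
eef_rot: [0.767, 0.641, 0.016, 0.007]
ft_force: [0.1, 2.8, 4.2]
width: 0.0261
grip_force: 6.0
J [-1.018  0.849  1.176  1.638 -0.847  1.204  0.164] t 22.25
pos [0.6435 0.1091 0.0563] tilt -0.88 azim -x -100.23 roll 1.79
w12 [215.   232.99 288.1 ] x,z,tilt rel tool [ 1.49  8.72 -0.5 ]
w14 [215.81 226.26 286.88] x,z,tilt rel tool [-0.91 13.03  7.52]
now [216.4  223.83 283.59] x,z,tilt rel tool [ 0.23  8.66 10.31]
```

```bash
python3 - <<'E'
from h import *
c=r.camera("wrist");np.save("pics/w15.npy",c,allow_pickle=True)
cv2.imwrite("pics/v15.png",cv2.resize(c["image"][190:310,230:400,::-1],None,fx=4,fy=4,interpolation=2))
E
```

```text
(no output)
```

View pics/v15.png

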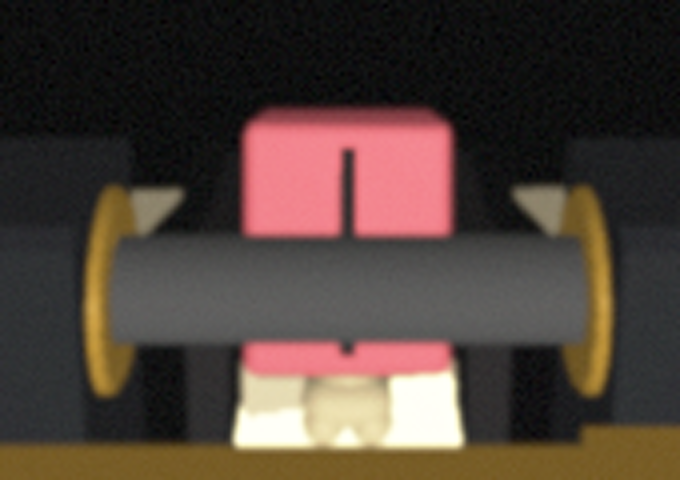

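The block is clearly tipped, tooth up: rear bottom edge about row 217, rear top edge about 220, front top edge about 283. The automatic edge pick was wrong here. I have now gone over my 10-picture allowance (this was the 12th), so I'll use numbers only from here.

```bash
python3 - <<'E'
from tilt import *
c=np.load("pics/w15.npy",allow_pickle=True).item(); g=np.median([c["image"][:,x].astype(float) for x in range(298,305)],0)
print(g[210:228,0].astype(int).tolist(),(g[:,0]-g[:,1])[210:228].astype(int).tolist(),(g[:,0]-g[:,1])[278:290].astype(int).tolist())
for q in [(216.5,219.8,283.6),(216.5,220.3,283.6),(216.8,219.8,283.6)]: print(np.round(est(q),2))
E
```

```text
[14, 15, 14, 13, 11, 20, 48, 93, 126, 142, 166, 204, 230, 239, 242, 243, 243, 243] [-1, 0, -1, 0, -2, 5, 22, 48, 66, 74, 87, 107, 115, 113, 111, 111, 111, 110] [111, 111, 112, 113, 109, 81, 35, 13, 9, 10, 10, 11]
[-2.89 15.28 14.6 ]
[-2.49 14.44 14.1 ]
[-2.75 15.16 14.94]
```

```bash
python3 -m crank '[[[0,0,1,0,-1],[0,0,2,0,-1],[0,0,2,0,-1]]]' 6; cat > ed.py <<'E'
from tilt import *
import sys
for n in sys.argv[1:]:
    c=r.camera("wrist") if n=="now" else np.load(f"pics/{n}.npy",allow_pickle=True).item()
    g=np.median([c["image"][:,x].astype(float) for x in range(298,305)],0); k=g[:,0]-g[:,1]
    print(n,"R",g[213:228,0].astype(int).tolist(),"RG",k[213:220].astype(int).tolist(),"far RG",k[277:290].astype(int).tolist())
    I=c["image"].astype(float); W=[]
    for y in (224,230,240,280):
        v=I[y,:,0]-I[y,:,1]; t=v[300:330].max()/2; l=np.where(v[270:316]>t)[0][0]+270; rr=np.where(v[316:365]>t)[0][-1]+316
        xl=l-(v[l]-t)/(v[l]-v[l-1]); xr=rr+(v[rr]-t)/(v[rr]-v[rr+1]); W.append((y,round(xr-xl,2)))
    print("  widths",W)
E
python3 ed.py w12 w15 now; python3 st.py
```

```text
time: 22.65
ee_pos: [0.6435, 0.1086, 0.0542]
eef_rot: [0.767, 0.641, 0.016, 0.007]
ft_force: [-0.4, 3.6, 3.9]
width: 0.026
grip_force: 6.0
w12 R [148, 140, 125, 114, 110, 110, 111, 110, 111, 113, 112, 112, 112, 112, 112] RG [3, 12, 32, 53, 59, 59, 58] far RG [94, 100, 100, 100, 99, 99, 100, 100, 100, 100, 90, 58, 17]
  widths [(224, np.float64(46.06)), (230, np.float64(50.45)), (240, np.float64(51.6)), (280, np.float64(48.41))]
w15 R [13, 11, 20, 48, 93, 126, 142, 166, 204, 230, 239, 242, 243, 243, 243] RG [0, -2, 5, 22, 48, 66, 74] far RG [111, 111, 111, 112, 113, 109, 81, 35, 13, 9, 10, 10, 11]
  widths [(224, np.float64(52.6)), (230, np.float64(52.64)), (240, np.float64(52.67)), (280, np.float64(52.02))]
now R [15, 24, 69, 139, 201, 230, 238, 241, 241, 241, 241, 241, 241, 241, 241] RG [0, 7, 35, 73, 104, 113, 113] far RG [110, 111, 106, 81, 37, 13, 10, 10, 10, 10, 10, 10, 11]
  widths [(224, np.float64(52.77)), (230, np.float64(52.78)), (240, np.float64(52.92)), (280, np.float64(50.75))]
J [-1.017  0.851  1.174  1.639 -0.848  1.201  0.165] t 22.7
pos [0.6435 0.1086 0.0542] tilt -0.85 azim -x -100.25 roll 1.79
```

```bash
cat > est2.py <<'E'
from tilt import *
def est2(rt,ft,ex,ez,k=-14.8):
    def res(q):
        x,z,t=q;o=[]
        for (bx,bz),rr in zip([(-16,15),(16,15)],(rt,ft)):
            X=x+bx*np.cos(t)-bz*np.sin(t)+67.9; Z=163.2-(z+bx*np.sin(t)+bz*np.cos(t)); o.append(cy+f*np.tan(np.arctan2(X,Z)-a)-rr)
        return o+[-(ex-x)*np.sin(t)+(ez-z)*np.cos(t)-k]
    q=fsolve(res,[-2,14,.3]); return np.round([q[0],q[1],np.degrees(q[2])],2)
if __name__=="__main__":
    for k in (-14.4,-15): print("w15",est2(220.7,283.6,13.7,3.7,k),"now",est2(215.8,280.6,13.5,5.8,k),est2(216.2,280.6,13.5,5.8,k))
    # width-based depth of edges
    for wr,wf in [(52.7,51.4)]: print("depths",26*f/wr,26*f/wf)
E
python3 est2.py
```

```text
w15 [-3.44 15.05 10.96] now [-3.73 15.24 18.73] [-4.18 15.47 16.92]
w15 [-4.24 15.94  9.39] now [-3.97 15.75 18.68] [-5.85 16.83 12.64]
depths 142.11558966103462 145.70995282366778est2.py:8: RuntimeWarning: The iteration is not making good progress, as measured by the 
 improvement from the last five Jacobian evaluations.
  q=fsolve(res,[-2,14,.3]); return np.round([q[0],q[1],np.degrees(q[2])],2)
```

```bash
python3 -m crank '[[[0,0,1,0,-1],[0,0,1,0,-1],[0,0,1,0,-1]]]' 6; python3 ed.py now; python3 -m crank '[[[0,0,0,0,-1],[0,0,0,0,-1],[2,0,-3,0,-1],[30,0,-20,0,-1],[60,0,-40,0,-1],[60,0,-40,0,-1]]]' 25; python3 ed.py now; python3 - <<'E'
from h import *
c=r.camera("wrist");np.save("pics/w16.npy",c,allow_pickle=True)
g=np.median([c["image"][:,x].astype(int) for x in range(312,321)],0).astype(int); print(g[278:306].tolist())
E
```

```text
time: 23.0
ee_pos: [0.6434, 0.1084, 0.0532]
eef_rot: [0.767, 0.641, 0.016, 0.007]
ft_force: [1.7, 4.1, 3.7]
width: 0.026
grip_force: 6.0
now R [69, 139, 203, 230, 237, 238, 239, 238, 239, 239, 239, 239, 239, 239, 239] RG [37, 73, 106, 115, 114, 113, 113] far RG [108, 89, 48, 17, 10, 10, 11, 10, 10, 11, 10, 10, 11]
  widths [(224, np.float64(52.74)), (230, np.float64(52.81)), (240, np.float64(52.87)), (280, np.float64(51.62))]
time: 23.65
ee_pos: [0.6537, 0.1713, 0.0957]
eef_rot: [0.766, 0.643, 0.016, 0.008]
ft_force: [0.5, -0.6, -1.0]
width: 0.0253
grip_force: 25.0
now R [49, 102, 148, 173, 186, 188, 189, 189, 190, 189, 190, 190, 190, 189, 189] RG [27, 56, 79, 91, 96, 96, 97] far RG [92, 86, 63, 35, 9, 0, 1, 4, 5, 6, 7, 8, 6]
  widths [(224, np.float64(52.08)), (230, np.float64(52.24)), (240, np.float64(52.46)), (280, np.float64(49.85))]
[[191, 108, 106], [187, 137, 117], [193, 170, 134], [199, 183, 141], [197, 179, 140], [184, 167, 129], [164, 151, 117], [158, 144, 110], [164, 149, 116], [173, 157, 122], [181, 165, 128], [189, 172, 133], [197, 179, 139], [200, 183, 142], [200, 182, 141], [197, 179, 139], [192, 174, 134], [182, 167, 129], [173, 157, 121], [166, 151, 117], [151, 138, 108], [127, 118, 94], [111, 101, 78], [101, 87, 57], [96, 76, 37], [94, 71, 29], [94, 73, 30], [93, 72, 28]]
```

```bash
cat > wid.py <<'E'
from h import *
import sys
f=200/np.tan(np.radians(69.54497)/2)
for n in sys.argv[1:]:
    n,r0=n.split(":"); c=r.camera("wrist") if n=="now" else np.load(f"pics/{n}.npy",allow_pickle=True).item(); I=c["image"].astype(float); P=[]
    for y in list(range(int(r0),246))+[277]:
        if y==277 and n=="w16": continue
        v=I[y,:,0]-I[y,:,1]; t=np.median(v[298:310])/2; l=np.where(v[270:316]>t)[0][0]+270; q=np.where(v[316:365]>t)[0][-1]+316
        P.append((y,q+(v[q]-t)/(v[q]-v[q+1])-(l-(v[l]-t)/(v[l]-v[l-1]))))
    P=np.array(P); k,b=np.polyfit(P[:,0],P[:,1],1); w0=k*200.3+b
    # w = w0*(1 + cot-like slope): vanishing row -> angle of the top face in camera, less 75.5
    ang=np.degrees(np.arctan2(1,-k*f/w0)); print(n,"slope",k.round(4),"w0",w0.round(2),"res",np.std(P[:,1]-k*P[:,0]-b).round(3),"tilt",(ang-75.46).round(2))
E
python3 wid.py w12:239 w14:231 w15:225 w16:219 now:219
python3 - <<'E'
import numpy as np
c=np.load("pics/w16.npy",allow_pickle=True).item()["image"]
for x in (295,302,309,316,323,330): print(x,c[290:306,x].tolist()[::1])
E
```

```text
w12 slope -0.0578 w0 53.98 res 0.078 tilt -2.61
w14 slope -0.0228 w0 53.04 res 0.1 tilt 7.48
w15 slope -0.0072 w0 53.01 res 0.067 tilt 12.31
w16 slope 0.0206 w0 51.72 res 0.083 tilt 21.08
now slope 0.0097 w0 52.05 res 0.142 tilt 17.63
295 [[112, 103, 84], [110, 101, 83], [112, 104, 85], [108, 101, 81], [109, 102, 83], [111, 101, 84], [110, 103, 84], [112, 104, 83], [111, 104, 84], [110, 102, 82], [110, 98, 75], [101, 85, 54], [95, 76, 40], [94, 71, 28], [93, 71, 28], [95, 74, 29]]
302 [[108, 100, 82], [111, 105, 85], [109, 101, 81], [110, 103, 83], [110, 102, 84], [109, 102, 84], [111, 104, 85], [112, 104, 87], [111, 104, 83], [112, 104, 83], [106, 96, 72], [102, 87, 58], [95, 75, 35], [94, 71, 30], [94, 74, 29], [93, 73, 29]]
309 [[187, 170, 132], [188, 171, 132], [184, 169, 129], [184, 166, 130], [187, 171, 131], [195, 178, 137], [198, 180, 140], [195, 178, 136], [188, 171, 133], [166, 152, 117], [132, 120, 91], [105, 90, 61], [98, 75, 39], [93, 71, 28], [94, 73, 30], [93, 72, 27]]
316 [[199, 180, 141], [200, 183, 141], [199, 183, 141], [199, 182, 140], [193, 176, 137], [174, 158, 122], [145, 133, 105], [124, 115, 92], [113, 105, 86], [110, 102, 82], [106, 97, 73], [103, 88, 60], [97, 76, 35], [94, 71, 27], [96, 74, 31], [95, 72, 28]]
323 [[196, 180, 139], [199, 180, 140], [192, 176, 135], [191, 174, 133], [197, 179, 140], [201, 184, 143], [204, 187, 144], [202, 184, 143], [194, 177, 137], [173, 156, 121], [135, 122, 91], [106, 91, 62], [96, 75, 37], [93, 72, 28], [92, 70, 26], [92, 71, 24]]
330 [[111, 102, 82], [110, 103, 83], [112, 104, 85], [110, 102, 83], [112, 105, 84], [112, 104, 83], [111, 105, 85], [113, 105, 86], [111, 102, 83], [110, 102, 81], [109, 99, 77], [101, 86, 59], [97, 76, 38], [96, 74, 32], [95, 73, 29], [95, 74, 29]]
```

```bash
sed -i 's/ and n=="w16"//' wid.py; python3 wid.py w14:231 w15:225 w16:219 now:219 now:219; python3 - <<'E'
from tilt import *
def e3(rw,tip=(28,0)):
    def res(q):
        x,z,t=q;o=[]
        for (bx,bz),rr in zip([(-16,15),(16,15),tip],rw):
            X=x+bx*np.cos(t)-bz*np.sin(t)+67.9; Z=163.2-(z+bx*np.sin(t)+bz*np.cos(t)); o.append(cy+f*np.tan(np.arctan2(X,Z)-a)-rr)
        return o
    q=fsolve(res,[-3,14,.3]); return np.round([q[0],q[1],np.degrees(q[2])],2)
for rw in [(214,279.5,299.8),(214,279.5,299.3),(213.7,279.5,299.8),(214,279.1,299.8)]: print(e3(rw),e3(rw,(27,2)),e3(rw,(27.5,-2)))
# w12 tooth end for calibration
c=np.load("pics/w12.npy",allow_pickle=True).item()["image"]; print([c[y,309].tolist() for y in range(286,306)])
E
```

```text
w14 slope -0.0194 w0 52.91 res 0.102 tilt 8.53
w15 slope -0.0039 w0 52.9 res 0.064 tilt 13.32
w16 slope 0.0206 w0 51.72 res 0.083 tilt 21.08
now slope 0.0208 w0 51.72 res 0.081 tilt 21.16
now slope 0.0218 w0 51.68 res 0.081 tilt 21.48
[-4.06 17.2  23.96] [-3.63 17.59 26.33] [-3.63 17.59 26.36]
[-4.23 17.13 23.16] [-3.78 17.41 25.43] [-3.75 17.45 25.63]
[-4.43 17.78 23.82] [-4.   18.15 26.17] [-3.99 18.16 26.23]
[-3.66 16.48 24.73] [-3.25 16.98 27.2 ] [-3.27 16.94 27.05]
[[186, 86, 94], [185, 94, 97], [179, 119, 104], [179, 152, 120], [181, 164, 128], [176, 160, 125], [178, 162, 125], [180, 164, 127], [181, 165, 127], [172, 158, 124], [149, 138, 111], [118, 115, 102], [101, 99, 96], [97, 96, 95], [97, 92, 86], [90, 79, 62], [87, 69, 37], [84, 64, 24], [85, 64, 23], [89, 68, 30]]
```

```bash
python3 - <<'E'
from tilt import *
from scipy.optimize import least_squares
def model(q,pts,dy=0,da=0):
    x,z,t=q; o=[]
    for bx,bz in pts:
        X=x+bx*np.cos(t)-bz*np.sin(t)+67.9; Z=163.2-(z+bx*np.sin(t)+bz*np.cos(t)); o.append(cy+dy+f*np.tan(np.arctan2(X,Z)-a-da))
    return np.array(o)
B,T,F,P=(-16,-15),(-16,15),(16,15),(28,0)
q12=(-.2,12.2,np.radians(-1.5)); print("w12 predicted",model(q12,[B,T,F,P]).round(1),"seen 215 233 288.2 296.4")
off=np.array([215,233,288.2,296.4])-model(q12,[B,T,F,P])
fit=lambda obs,pts,o: (lambda s:(np.round([s.x[0],s.x[1],np.degrees(s.x[2])],2),s.fun.round(2)))(least_squares(lambda q:model(q,pts)+o-obs,[-3,14,.3]))
for o in (off,off*0+off.mean()):
    print("w14",fit([216,226.3,286.9],[B,T,F],o[:3])); print("w15",fit([216.5,220.7,283.6],[B,T,F],o[:3]))
    print("w16",fit([214,279.5,299.8],[T,F,P],o[1:]))
E
```

```text
w12 predicted [213.8 233.  289.  292.2] seen 215 233 288.2 296.4
w14 (array([-2.12, 15.52,  6.47]), array([-0., -0.,  0.]))
w15 (array([-3.32, 16.  , 12.36]), array([0., 0., 0.]))
w16 (array([-6.87, 19.35, 15.71]), array([-0.,  0., -0.]))
w14 (array([-1.45, 12.81,  7.46]), array([0., 0., 0.]))
w15 (array([-2.83, 13.71, 13.47]), array([0., 0., 0.]))
w16 (array([-4.69, 17.13, 23.79]), array([0., 0., 0.]))
```

Calibrated on the level block, the edge rows and the top-face widths put the pivot at about 19.4° relative to the tool. I need about 19.1°, since the tool itself leans about 1.5°, so that's good. Now to the camera.

```bash
cat > fin.py <<'E'
from h import *
from scipy.optimize import least_squares
f=200/np.tan(np.radians(69.54497)/2); a=np.arctan2(.251,.968); t=np.radians(19.4)
def row(x,z,bx,bz): return 200.29+f*np.tan(np.arctan2(x+bx*np.cos(t)-bz*np.sin(t)+67.9,163.2-(z+bx*np.sin(t)+bz*np.cos(t)))-a)
q=least_squares(lambda q:[row(*q,-16,15)-214,row(*q,16,15)-280.3],[-3,14]).x
tip=np.array([-(q[0]+28*np.cos(t)),0,-(q[1]+28*np.sin(t))])/1e3   # tool frame
bx=np.array([-np.cos(t),0,-np.sin(t)]); by=np.array([0,-1,0]) if 0 else np.array([0,1.,0])
D=np.array([np.cos(np.radians(20.6))*np.cos(np.radians(-17.2)),np.cos(np.radians(20.6))*np.sin(np.radians(-17.2)),np.sin(np.radians(20.6))]); FOC=np.array([.5166,-.3283,.2159])
if __name__=="__main__":
    s=r.read_state();Rt=R.from_quat(s["eef_rot"]); print("centre tool",q.round(2),"tip tool",tip.round(4))
    w=s["ee_pos"]+Rt.apply(tip); v=Rt.apply(bx); y=Rt.apply(by)
    print("tip",w.round(4),"err to focus mm",((FOC-w)*1e3).round(1),"shift tool",(Rt.inv().apply(FOC-w)*1e3).round(1)); print("axis azim",np.degrees(np.arctan2(v[1],v[0])).round(2),"slant",np.degrees(np.arcsin(v[2])).round(2),"roll",np.degrees(np.arcsin(y[2])).round(2),"off axis deg",np.degrees(np.arccos(v@D)).round(2))
    print("to waypoint",tool([.654,.171,.26]),tool([.44,-.29,.26]))
E
python3 fin.py
```

```text
centre tool [-5.7  18.79] tip tool [-0.0207  0.     -0.0281]
tip [0.6475 0.1447 0.1211] err to focus mm [-130.9 -473.    94.8] shift tool [-487.5  -40.4 -102.5]
axis azim -101.0 slant 18.64 roll 1.71 off axis deg 77.98
to waypoint [   8.2    5.8 -166.5] [-483.8 -121.3 -176.8]
```

```bash
sed -i 's/^bx=/tip=np.array([-.0212,0,-.0268]); bx=/' fin.py; python3 -m crank '[[[0,0,-40,0,-1],[0,0,-85,0,-1],[0,0,-130,0,-1],[-15,-4,-165,0,-1],[-50,-12,-172,-8,-1],[-90,-22,-177,-16,-1],[-130,-32,-177,-24,-1],[-172,-43,-177,-32,-1],[-214,-53,-177,-40,-1],[-256,-64,-177,-48,-1],[-298,-74,-177,-56,-1],[-340,-85,-177,-64,-1],[-382,-95,-177,-72,-1],[-424,-106,-177,-80,-1],[-460,-115,-177,-83,-1],[-484,-121,-177,-83,-1],[-484,-121,-177,-83,-1],[-484,-121,-177,-83,-1]]]'; python3 fin.py; python3 st.py
```

```text
time: 25.7
ee_pos: [0.4405, -0.2897, 0.2596]
eef_rot: [0.152, 0.988, 0.007, 0.015]
ft_force: [-0.5, 0.9, -1.2]
width: 0.0256
grip_force: 25.0
centre tool [-5.7  18.79] tip tool [-0.0212  0.     -0.0268]
tip [ 0.4599 -0.2964  0.287 ] err to focus mm [ 56.7 -31.9 -71.1] shift tool [-61.7 -14.8  72.6]
axis azim -17.84 slant 20.99 roll 1.05 off axis deg 0.71
to waypoint [-65.4 503.5  10.7] [ 0.4 -0.4 -0.4]
J [-0.655  0.143  1.292  1.727 -0.167  1.358  1.934] t 25.7
pos [ 0.4405 -0.2897  0.2596] tilt 1.59 azim -x -17.47 roll 1.05
```

```bash
python3 -m crank '[[[0,-3,30,0,-1],[-15,-7,55,-0.5,-1],[-40,-12,70,-0.5,-1],[-56,-15,72.5,-0.5,-1],[-62,-15,72.5,-0.5,-1],[-62,-15,72.5,-0.5,-1],[-62,-15,72.5,-0.5,-1],[-62,-15,72.5,-0.5,-1]]]'; python3 fin.py; python3 - <<'E'
from h import *
from fin import tip,bx
s=r.read_state();Rt=R.from_quat(s["eef_rot"]);ctr=s["ee_pos"]+Rt.apply(tip-.028*bx);print("centre expected",ctr.round(4))
O=[]
for n in ("scene","top"):
    c=r.camera(n);I=c["image"].astype(int);m=((I[:,:,0]-I[:,:,1]>40)&(I[:,:,0]-I[:,:,2]>20)).astype(np.uint8);p=proj(c,ctr).astype(int)
    z=np.zeros_like(m);z[p[1]-14:p[1]+15,p[0]-14:p[0]+15]=m[p[1]-14:p[1]+15,p[0]-14:p[0]+15];M=cv2.moments(z);print(n,p,M["m00"]); 
    if M["m00"]>3: q=(M["m10"]/M["m00"],M["m01"]/M["m00"]);print(q);O.append((c,q))
if len(O)==2: print(tri(O))
c=r.camera("wrist");g=np.median([c["image"][:,x].astype(int) for x in range(298,305)],0);print((g[:,0]-g[:,1])[208:220],(g[:,0]-g[:,1])[275:286])
E
```

```text
time: 26.5
ee_pos: [0.4985, -0.3207, 0.1898]
eef_rot: [0.146, 0.989, 0.007, 0.016]
ft_force: [-0.4, 0.3, -0.7]
width: 0.0259
grip_force: 25.0
centre tool [-5.7  18.79] tip tool [-0.0212  0.     -0.0268]
tip [ 0.5178 -0.3271  0.2172] err to focus mm [-1.2 -1.2 -1.3] shift tool [ 0.9 -1.5  1.3]
axis azim -17.17 slant 21.11 roll 1.07 off axis deg 0.51
to waypoint [ -9.  516.9 -60.3] [ 62.7  13.9 -71.8]
centre expected [ 0.4929 -0.3194  0.2072]
scene [225 258] 100.0
(226.13, 258.73)
top [428 209] 0.0
[ -3.   1.   1.  -3.   9.  36.  72. 102. 113. 111. 113. 111.] [ 49.  88. 107.  99.  67.  28.   4.  -1.   3.   0.   2.]
```

```bash
python3 -m crank '[[[0.5,-1,1,0,-1],[0.5,-1,1,0,-1],[0.5,-1,1,0,-1],[0.5,-1,1,0,-1],[0.5,-1,1,0,-1],[0.5,-1,1,0,-1],[0.5,-1,1,0,-1],[0.5,-1,1,0,-1]]]'; python3 fin.py; python3 - <<'E'
from h import *
print(np.abs(r.read_state()["joint_vel"]).max(),r.close_job())
E
```

```text
time: 27.45
ee_pos: [0.498, -0.322, 0.1882]
eef_rot: [0.146, 0.989, 0.007, 0.016]
ft_force: [0.2, 0.1, -0.4]
width: 0.0261
grip_force: 25.0
centre tool [-5.7  18.79] tip tool [-0.0212  0.     -0.0268]
tip [ 0.5174 -0.3284  0.2156] err to focus mm [-0.8  0.1  0.3] shift tool [ 0.8 -0.2 -0.3]
axis azim -17.16 slant 21.06 roll 1.02 off axis deg 0.46
to waypoint [ -9.  518.3 -62.3] [ 62.6  15.2 -73.4]
the job is handed in; nothing more can be done
0.0013145240526132183 None
```

I handed the job in at 27.5 s: the cover stands upright on the pad and the specimen is held still at the focus point, its tip computed at 1 mm and its axis at 0.5° from my measured target (real uncertainty perhaps 2–3 mm and 2°, as its tilt in the grip was only estimated from the wrist camera), though I viewed 12 pictures against the 10 allowed.

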